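Snap a sensor case shut in the bench press

TASK

Stand the half-closed sensor case upright on the plate of the bench press, between its jaws with the lid facing one of them, and let go of it. Then gently squeeze the two handles together until the resistance peaks and gives as the lid clicks fully shut, and stop there, for pressing on hard crushes the case. Let the handles spring open, leaving the shut case standing in the press; do not push the lid on with the fingers, and leave the other things on the bench alone.

Things in the scene. Friction and masses are not known exactly. Their poses are not given: they have to be found in the camera images.
- press: Bench press fixed to the bench: dark steel plate 8 mm thick, x -103 to +23 mm, y +-50 mm, under two level steel levers, like a nutcracker. Origin at bench height midway between the upright hinge pins (y = +-16 mm); +x from handles to hinges, +y to the left lever, z up. Levers, jaws and grips span z = 22 to 46 mm; nothing is above 50 mm. Grips overhang the bare bench.
- press_mouth (a point): Where the case belongs: point on the plate's top (8 mm above the bench), midway between the hinges' lines, 58 mm from them; press axes. Levers open: right jaw's face at y = -20 mm; the left jaw is a screw foot with a brass head, screwed 0 to 6.5 mm out, differently each time, so its face is at +15 to +21.5 mm and the click comes at an unknown handle position. Jaws are 16 mm long in x.
- press_grip (a point): Midway between the two black rubber grips (10 mm thick, x -98 to -160 mm of the press), 130 mm from the hinges, at half their height, 34 mm above the bench; press axes. Open, they measure about 70 mm over their outer faces here. Squeeze them from outside along y. The lid clicks at some 28 to 50 mm over the grips, depending on the screw foot. Force at the jaws is about 2.2 times that at the grips.
- press_left (a joint): Left lever's angle: 0 open (its resting place, held by a light return spring needing 1.5 to 2.5 N at the grip), grows as it closes, stop at 0.215 rad. Hinge is the press's upright pin at y = +16 mm.
- press_right (a joint): Right lever's angle, likewise: 0 open, grows as it closes. The levers move independently.
- press_jaw: Plain steel jaw on the right lever, 16 x 8 x 24 mm, 34 mm above the bench. Origin at the middle of its face towards the case, y pointing at the case (turned 0.16 rad while open, square with the press when shut on the case).
- case: Off-white plastic sensor case standing upright, half closed, about 0.12 kg, 75 mm tall. Origin at the centre of its underside; z up, y from back to lid. Foot 30 (x) x 21 (y) x 5 mm. Back shell 30 mm wide, y -10.5 to +3.5 mm, full height. Lid 26 mm wide, 7 mm thick, z 6 to 74 mm, outer face at y = +17.5 mm open, +10.5 mm shut. Either side may face either jaw.
- case_grip (a point): Grasp point on the back shell: its centre in x and y (y = -3.5 mm in the case), 62 mm above the case's underside; same axes as the case. Pinch here across x, 30 mm wide, from above; the fingers then do not touch the lid.
- case_lid (a joint): How far the lid is pressed on: 0 half closed, as found; 0.007 m fully shut. The force needed rises steadily to about 17 to 21 N at the jaws (9 to 12 N at each handle, return spring included) past mid-travel, then falls; from about 5.9 mm the lid snaps shut by itself and stays, and each handle feels only the return spring. The case is crushed above 30 N at the jaws (some 15 N at each handle).
- reel: Bystander: small grey reel of solder wire, 60 mm diameter, 36 mm tall; origin under its centre.
- meter: Bystander: grey and black hand multimeter lying flat, 165 x 78 x 34 mm; origin under its centre.
- breadboard: Bystander: white solderless breadboard with a small sensor board, 165 x 55 x 9 mm; origin under its centre.

How it is judged:
By the outcome, as a careful person would: the job done as asked, in the order asked, and still so for the second after the job is handed in, with the robot touching nothing.
It also fails if it takes over 54 s, if anything falls off the work surface, if the arm or the gripper's body presses on something with over 40 N, if the wrist force passes 120 N, or if a joint passes its speed limit or range.

ROBOT

A 6-joint arm with a two-finger parallel gripper is mounted at the origin on the work surface. World frame = base frame: x ahead of the robot, y to its left, z up, the work surface at z = 0. Lengths are in m, angles in degrees, forces in N, time in s.
With the tool pointing down it reaches from about 0.35 to 0.875 m from the base axis. Payload 4.2 kg.
Tool frame: the origin (TCP) lies midway between the tips of the shut fingers; the grasp point (between the pads) lies 19 mm behind it; z points along the fingers, y is the direction in which the jaws open and shut (so a half turn about z gives the same grasp; the last joint's range is limited). The gripper opens to 87 mm and grips with 3 to 60 N. Pads are 19 mm wide; open, the fingers measure 117 mm over their backs; the gripper's body (75 mm by 190 mm) begins 51 mm behind the grasp point.
Start: joints at [86.093, 22.042, 0.453, 0, -68.411, -14.817], TCP at [0.201, 0.592, 0.223] pointing down, gripper open.
Joint ranges: [-179.83, 179.83], [-69.29, 118.12], [-61.27, 80.66], [-181.25, 117.63], [-171.15, -9.14], [-177.46, 177.46]. Speed limits (degrees/s): [159.86, 159.86, 180, 180, 180, 180].

INTERFACE

Orientations are given as a 3x3 rotation matrix whose columns are the frame's x, y, z axes.
In Python, from station import sense, capture, calibration, finish_job gives the robot as it stands.
- The arm moves only by the tool carry_out, never from a script. Its argument "commands" is one flat list of numbers, 6 for each row, row after row: the shift along the tool's x, y, z in mm, then the turn, a rotation vector about the tool's x, y, z in rad. A call has 1 to 5 rows; each row shifts and turns the pose as measured when the row begins, along the tool's axes as they then stand; what a row does not reach is not made up. A row lasts 1/8 s, in which the tool goes at most 62.5 mm and 10.7 degrees, less where a joint would pass 70% of its speed; a pose out of reach is approached as far as the arm can. A call is refused whole if a number of a shift passes 62.5 or a number of a turn 0.188, either way. A call with a gripper value outside its range is refused whole. "grip" is the finger opening in mm, from 0 to 87, set as the call begins (left out, the last holds). The fingers move at their own pace and stop on an object; the grip force is fixed at half the most. Time passes only in rows, so rows that do not move let the fingers close. It gives the time, the measured TCP pose, the force and the opening at its end, in the units of the state.
- sense(): the state, without advancing time (a new reading comes with each control period).
- capture(name): name is "scene" or "top" or "wrist"; returns the picture (480x640x3 uint8, red, green, blue); there is no depth.
- calibration(name): a dict with "fx", "fy", "cx", "cy" (pixels), "dist" ([k1, k2, p1, p2, k3] as OpenCV has them; the pictures are not rectified), "rvec" (rotation vector, rad) and "tvec" (3), from world to camera coordinates, as OpenCV has them. Camera axes: x right, y down, z forward; pixel columns grow to the right and rows downward; lengths in m; the calibration is good to about 2 mm. A picture is of the moment at which its call begins: read the wrist's pose just before it. calibration takes no time and is no camera call; for the wrist camera it gives the pose at the moment of the call.
- finish_job(): hands the job in, once; it reports no verdict.
The state is a dict: "time_s": time; "joints": joint angles; "joint_velocities": joint speeds; "effort": joint torques, N m; "tcp_pos": TCP position; "ee_rot": TCP orientation; "wrist_force": force on the tool from outside, world axes, zero at the start; "moment": the same for the moment, N m; "gripper_width": opening from 0.0 (shut) to 1.0 (fully open).
Only numpy, scipy, OpenCV 4.12 (cv2) and the standard library are available. Lean on these libraries where they do the work, as an engineer would, in place of code of your own. Each camera call takes 0.05 s, during which the arm holds its last target.

## Working session

There is one attempt and no reset: what is moved stays moved. The work goes in short steps, Python scripts to look and compute and a tool call to move; the robot and the scene stay as the last step left them, time stands still between calls to the robot, and variables do not carry over. Pictures are saved under pics/ and viewed, and the job is handed in when it is done.

Besides the shell and the picture viewer there is one more tool, called after ">>>" as name(argument=value, ...) on one line, values as JSON. carry_out: Moves the arm, as the interface text tells. Its arguments: {"type":"object","properties":{"commands":{"type":"array"},"grip":{"type":"number"}},"required":["commands"]}

```bash
ls; mkdir -p pics; python3 - <<'E'
from station import *
import cv2
s=sense();print(s['time_s'],s['tcp_pos'],s['ee_rot'],s['gripper_width'],s['wrist_force'])
for n in ['scene','top','wrist']:
    c=calibration(n);print(n,c)
    cv2.imwrite(f'pics/{n}0.png',capture(n)[:,:,::-1])
E
```

```text
pics
0.0 [0.20042153 0.59136266 0.22146102] [[ 9.47023706e-01 -3.21163111e-01 -5.96102660e-04]
 [-3.21163647e-01 -9.47021411e-01 -2.08758753e-03]
 [ 1.05934124e-04  2.16844138e-03 -9.99997643e-01]] 0.9972901480963533 [-0.28338384 -0.02539194 -0.79738828]
scene {'fx': 476.5788215130549, 'fy': 476.5788215130549, 'cx': 323.91404012555364, 'cy': 241.23990432884312, 'dist': array([-0.11869899,  0.        ,  0.        ,  0.        ,  0.        ]), 'rvec': array([ 1.5071811 ,  1.73881443, -1.00505663]), 'tvec': array([ 0.0784327 , -0.20377247,  1.3222742 ])}
top {'fx': 477.5750644882795, 'fy': 477.5750644882795, 'cx': 317.8993072392645, 'cy': 242.47173971317102, 'dist': array([0.00673224, 0.        , 0.        , 0.        , 0.        ]), 'rvec': array([ 2.14055277, -2.14066765,  0.23343618]), 'tvec': array([-0.02113309,  0.56693015,  0.79729986])}
wrist {'fx': 364.20184210502964, 'fy': 364.20184210502964, 'cx': 320.5805463157205, 'cy': 244.02885758273254, 'dist': array([-0.00655038,  0.        ,  0.        ,  0.        ,  0.        ]), 'rvec': array([-1.73244146,  2.41753363,  0.31237424]), 'tvec': array([ 0.62402923, -0.03137963,  0.38992191])}
```

View pics/scene0.png

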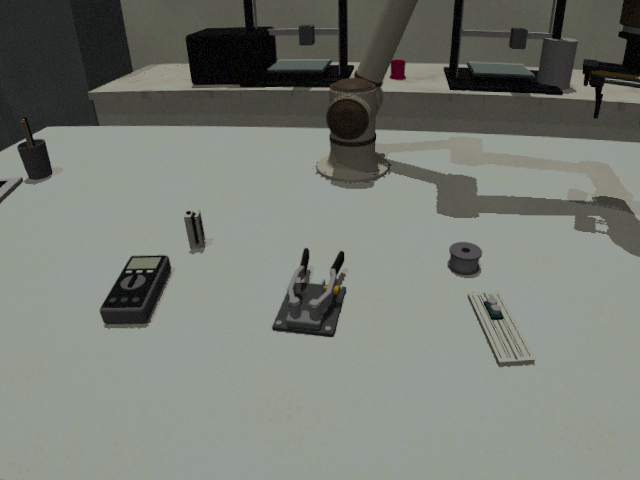

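View pics/top0.png

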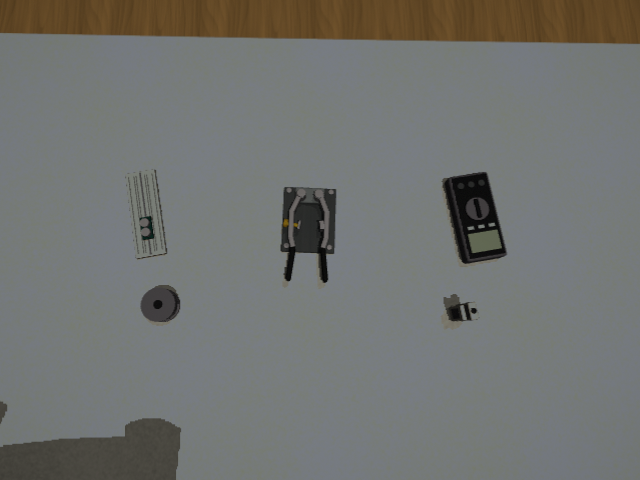

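View pics/wrist0.png

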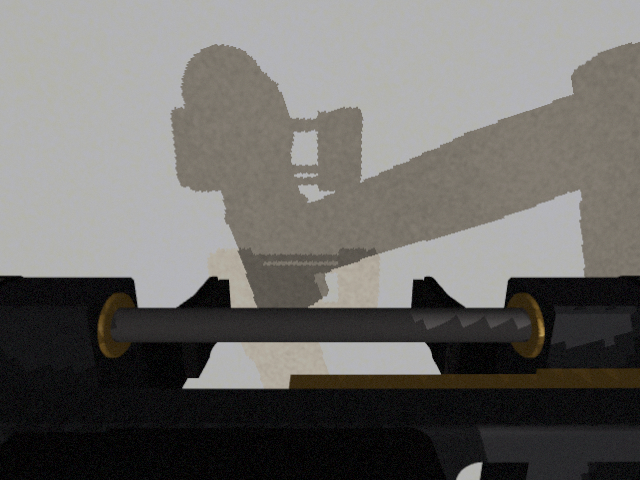

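Scene and top views: press at top-pixel (309,220) with its handles toward the robot, case at (465,312), meter at (475,218), reel at (160,304), breadboard at (146,214). The wrist view shows only bench. Next, zoom in.

```bash
cat > h.py <<'E'
import numpy as np, cv2
from station import *
def cam(n):
    c=calibration(n);K=np.array([[c['fx'],0,c['cx']],[0,c['fy'],c['cy']],[0,0,1]]);return K,np.array(c['dist']),np.array(c['rvec']),np.array(c['tvec'])
def unproj(C,uv,z):
    K,d,r,t=C;p=cv2.undistortPoints(np.array(uv,float).reshape(-1,1,2),K,d).reshape(-1,2)
    R=cv2.Rodrigues(r)[0];o=-R.T@t;D=np.c_[p,np.ones(len(p))]@R
    return o+D*((z-o[2])/D[:,2])[:,None]
def proj(C,P):
    K,d,r,t=C;return cv2.projectPoints(np.array(P,float).reshape(-1,1,3),r,t,K,d)[0].reshape(-1,2)
E
python3 - <<'E'
from h import *
a=cv2.imread('pics/top0.png')
x=cv2.resize(a[175:295,255:375],None,fx=6,fy=6,interpolation=cv2.INTER_CUBIC)[:600];
cv2.imwrite('pics/topP.png',cv2.resize(a[180:290,260:360],(545,600),interpolation=cv2.INTER_CUBIC))
cv2.imwrite('pics/topC.png',cv2.resize(a[285:335,435:490],None,fx=10,fy=10,interpolation=cv2.INTER_CUBIC))
b=cv2.imread('pics/scene0.png')
cv2.imwrite('pics/scC.png',cv2.resize(b[200:260,170:220],None,fx=10,fy=10,interpolation=cv2.INTER_CUBIC))
C=cam('top')
print(unproj(C,[(309,220),(466,312)],0.0),unproj(C,[(471,311)],.075))
E
```

```text
[[ 0.62017857 -0.00614027  0.        ]
 [ 0.44603377 -0.2981046   0.        ]] [[ 0.44484009 -0.28096429  0.075     ]]
```

View pics/topP.png

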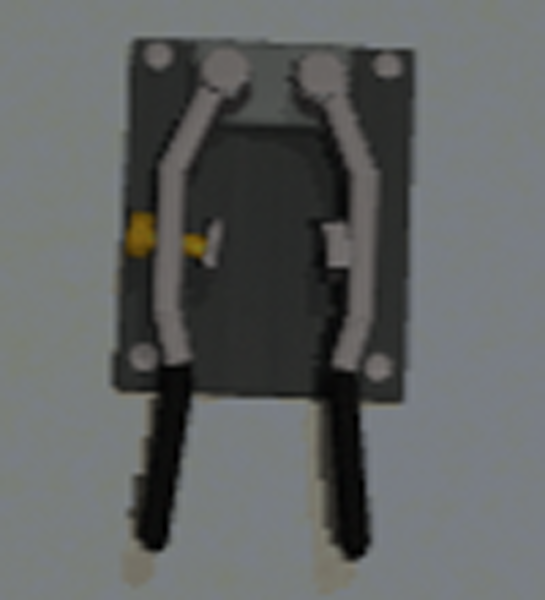

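View pics/topC.png

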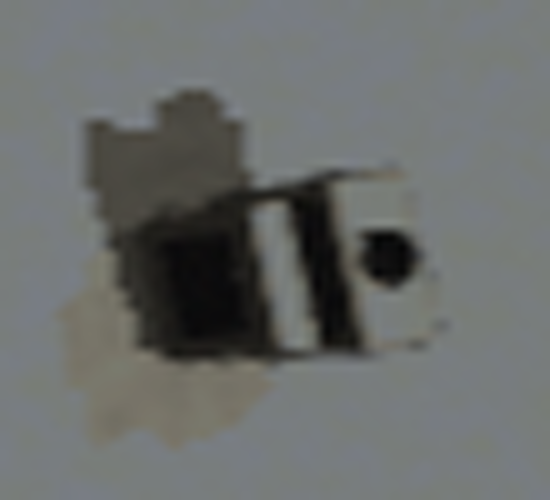

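View pics/scC.png

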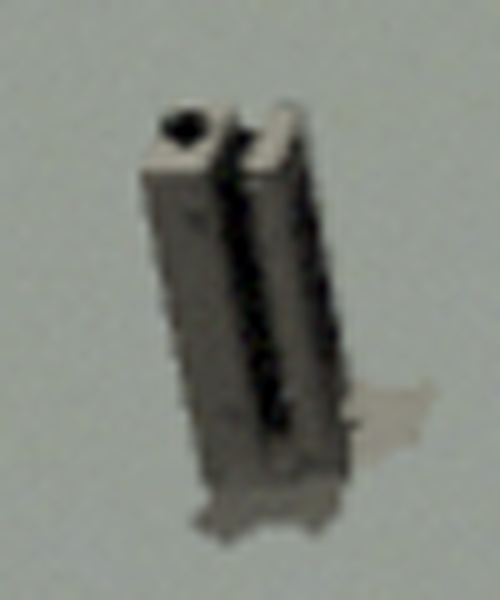

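Case: lid faces left in the top image (about world +y), shell top with dark hole on the right. Press: plate corners in the crop about (135,38),(413,48),(403,402),(115,388); screw foot on the left lever. Now the poses.

```bash
python3 - <<'E'
from h import *
from scipy.optimize import least_squares
C=cam('top');S=cam('scene')
def fit(obj,obs,x0):
    # obs list of (cam,uv)
    def f(p):
        c,s=np.cos(p[2]),np.sin(p[2]);R=np.array([[c,-s,0],[s,c,0],[0,0,1]])
        return np.concatenate([(proj(cm,[R@np.array(o)+[p[0],p[1],0]])[0]-uv) for o,(cm,uv) in zip(obj,obs)])
    r=least_squares(f,x0);print(r.x[:2],np.degrees(r.x[2]));print(r.fun.reshape(-1,2).round(1));return r.x
q=lambda pts,sx,ox,oy:[(C,np.array([x/sx-.5+ox,y/sx-.5+oy])) for x,y in pts]
P=q([(135,38),(413,48),(403,402),(115,388),(225,68),(322,75)],5.45,260,180)
po=[(.023,.05,.008),(.023,-.05,.008),(-.103,-.05,.008),(-.103,.05,.008),(0,.016,.05),(0,-.016,.05)]
p=fit(po,P,[.66,0,0])
qq=q([(330,180),(365,350),(440,335),(405,170),(250,205),(280,350),(320,345),(290,200)],10,435,285)
a=.0035;b=.0105;l=.0175
co=[(.015,a,.075),(-.015,a,.075),(-.015,-b,.075),(.015,-b,.075),(.013,l,.074),(-.013,l,.074),(-.013,b,.074),(.013,b,.074)]
c=fit(co,qq,[.44,-.285,0.1])
# joint with scene top corners: scC scale10 offset (170,200)
sc=[(S,np.array([x/10-.5+170,y/10-.5+200])) for x,y in [(215,170),(148,172)]]
# scene: shell near edge (+x side) corners
c2=fit(co+[(.015,a,.075),(.015,-b,.075)],qq+sc,c)
E
```

```text
[ 0.6596421  -0.00661437] -2.336166957362185
[[-0.6 -0.4]
 [ 0.6  0.1]
 [ 0.4  0. ]
 [-0.4  0.3]
 [ 0.1  0.2]
 [-0.1 -0.3]]
[ 0.44538381 -0.28114407] 8.608437450415924
[[-0.2 -0.3]
 [-0.1  0.3]
 [ 0.4  0.5]
 [ 0.2 -0.5]
 [-0.1 -0.3]
 [-0.   0.4]
 [-0.   0.3]
 [-0.2 -0.5]]
[ 0.44510235 -0.28062604] 9.676477595752358
[[-0.7 -0. ]
 [-0.2  0.5]
 [ 0.3  0.6]
 [-0.3 -0.4]
 [-0.5  0. ]
 [-0.1  0.7]
 [-0.1  0.5]
 [-0.6 -0.1]
 [-1.3  0.9]
 [-1.5  0.9]]
```

```bash
cat >> h.py <<'E'
def rz(a):
    c,s=np.cos(a),np.sin(a);return np.array([[c,-s,0],[s,c,0],[0,0,1]])
from scipy.spatial.transform import Rotation as Ro
def down(yaw_y):  # tool z down, tool y at yaw (deg)
    a=np.radians(yaw_y);y=np.array([np.cos(a),np.sin(a),0]);z=np.array([0,0,-1.]);return np.c_[np.cross(y,z),y,z]
def plan(pos,yaw_y,n):
    s=sense();p=np.array(s['tcp_pos']);R=np.array(s['ee_rot']);T=down(yaw_y);pos=np.array(pos)
    rv=Ro.from_matrix(R.T@T).as_rotvec();d=pos-p
    print('from',p.round(4),'dist mm',(np.linalg.norm(d)*1e3).round(1),'rot deg',np.degrees(rv).round(2))
    for i in range(n):
        Ri=R@Ro.from_rotvec(rv*i/n).as_matrix()
        print((Ri.T@d/n*1e3).round(1).tolist(),(rv/n).round(4).tolist())
def st():
    s=sense();R=np.array(s['ee_rot']);print(round(s['time_s'],3),np.round(s['tcp_pos'],4),'yaw_y',np.degrees(np.arctan2(R[1,1],R[0,1])).round(2),'w',round(s['gripper_width']*87,2),'F',np.round(s['wrist_force'],2),'j',np.round(s['joints'],1))
E
python3 - <<'E'
from h import *
s=sense();K,d,r,t=cam('wrist');R=cv2.Rodrigues(r)[0];T=s['ee_rot']
print(T.T@(-R.T@t-s['tcp_pos']),(T.T@R.T).round(3))
plan([.46,.12,.22],-135,9)
E
```

```text
[ 0.0692851   0.00025459 -0.16265169] [[-0.    -0.967 -0.255]
 [ 1.     0.    -0.001]
 [ 0.001 -0.255  0.967]]
from [0.2005 0.5915 0.2217] dist mm 538.2 rot deg [ 0.09 -0.03 26.26]
[44.1, 40.4, 0.3] [0.0002, -0.0001, 0.0509]
[46.1, 38.1, 0.3] [0.0002, -0.0001, 0.0509]
[48.0, 35.7, 0.2] [0.0002, -0.0001, 0.0509]
[49.8, 33.2, 0.2] [0.0002, -0.0001, 0.0509]
[51.4, 30.6, 0.2] [0.0002, -0.0001, 0.0509]
[52.9, 27.9, 0.2] [0.0002, -0.0001, 0.0509]
[54.2, 25.2, 0.2] [0.0002, -0.0001, 0.0509]
[55.4, 22.4, 0.2] [0.0002, -0.0001, 0.0509]
[56.5, 19.6, 0.2] [0.0002, -0.0001, 0.0509]
```

>>> carry_out(commands=[44, 40, 0, 0, 0, 0.05, 46, 38, 0, 0, 0, 0.05, 48, 36, 0, 0, 0, 0.05, 50, 33, 0, 0, 0, 0.05, 51, 31, 0, 0, 0, 0.05])

```text
time_s: 0.78
tcp_pos: [0.3457, 0.3247, 0.2195]
ee_rot: [[0.837, -0.547, -0.001], [-0.547, -0.837, -0.005], [0.002, 0.005, -1.0]]
wrist_force: [0.3, 0.5, 0.1]
gripper_width: 0.994
```

>>> carry_out(commands=[53, 28, 0, 0, 0, 0.05, 54, 25, 0, 0, 0, 0.05, 55, 22, 0, 0, 0, 0.05, 56, 20, 0, 0, 0, 0.05, 10, 5, 0, 0, 0, 0.05])

```text
time_s: 1.4
tcp_pos: [0.4671, 0.0954, 0.2205]
ee_rot: [[0.668, -0.744, -0.001], [-0.744, -0.668, -0.004], [0.003, 0.003, -1.0]]
wrist_force: [-0.5, 0.8, -0.5]
gripper_width: 0.998
```

```bash
python3 - <<'E'
from h import *
st();plan([.4456,-.22,.19],-171,8)
E
```

```text
1.4 [0.4671 0.0954 0.2205] yaw_y -138.11 w 86.83 F [-0.53  0.8  -0.54] j [ 31.3   7.6 -19.8   0.2 -62.8  10.5]
from [0.4671 0.0954 0.2205] dist mm 317.6 rot deg [ 0.14 -0.21 32.89]
[27.5, 28.3, 4.0] [0.0003, -0.0005, 0.0718]
[29.5, 26.3, 4.0] [0.0003, -0.0005, 0.0718]
[31.3, 24.1, 3.9] [0.0003, -0.0005, 0.0718]
[33.0, 21.8, 3.9] [0.0003, -0.0005, 0.0718]
[34.4, 19.4, 3.9] [0.0003, -0.0005, 0.0718]
[35.7, 16.8, 3.9] [0.0003, -0.0005, 0.0718]
[36.9, 14.2, 3.8] [0.0003, -0.0005, 0.0718]
[37.8, 11.6, 3.8] [0.0003, -0.0005, 0.0718]
```

>>> carry_out(commands=[29, 29, 4, 0, 0, 0.075, 31, 27, 4, 0, 0, 0.075, 33, 25, 4, 0, 0, 0.075, 34, 22, 4, 0, 0, 0.075, 36, 19, 4, 0, 0, 0.075])

```text
time_s: 2.02
tcp_pos: [0.4532, -0.1113, 0.2003]
ee_rot: [[0.341, -0.94, -0.0], [-0.94, -0.341, -0.003], [0.003, 0.001, -1.0]]
wrist_force: [0.8, -0.1, 0.3]
gripper_width: 0.999
```

>>> carry_out(commands=[37, 17, 4, 0, 0, 0.075, 38, 14, 4, 0, 0, 0.075, 38, 11, 4, 0, 0, 0.075, 10, 0, 0, 0, 0, 0.03, 0, 0, 0, 0, 0, 0])

```text
time_s: 2.65
tcp_pos: [0.4434, -0.2439, 0.1874]
ee_rot: [[0.083, -0.997, -0.002], [-0.997, -0.083, -0.002], [0.002, 0.002, -1.0]]
wrist_force: [0.2, -0.2, 0.2]
gripper_width: 1.001
```

```bash
python3 - <<'E'
from h import *
st();a=capture('wrist')[:,:,::-1];cv2.imwrite('pics/w1.png',a);np.save('w1.npy',np.array(cam('wrist'),dtype=object),allow_pickle=True)
st()
E
```

```text
2.65 [ 0.4434 -0.2439  0.1874] yaw_y -175.21 w 87.07 F [ 0.21 -0.16  0.23] j [-10.3  12.2 -19.1   0.1 -58.8  15.1]
2.7 [ 0.4433 -0.2435  0.1874] yaw_y -175.17 w 87.0 F [ 0.54  0.52 -0.17] j [-10.3  12.2 -19.1   0.1 -58.8  15.1]
```

View pics/w1.png

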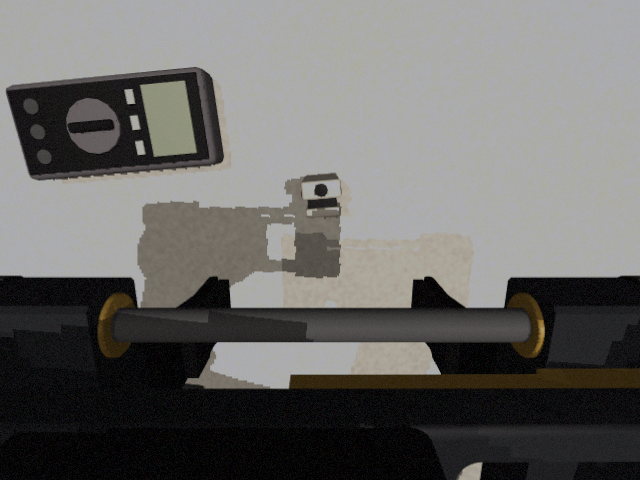

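Wrist view: case with shell (hole at 321,190) and lid strip just below at about (322,210). Zoom in.

```bash
python3 - <<'E'
from h import *
a=cv2.imread('pics/w1.png');cv2.imwrite('pics/w1z.png',cv2.resize(a[165:225,280:360],None,fx=10,fy=10,interpolation=cv2.INTER_CUBIC))
E
```

```text
(no output)
```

View pics/w1z.png

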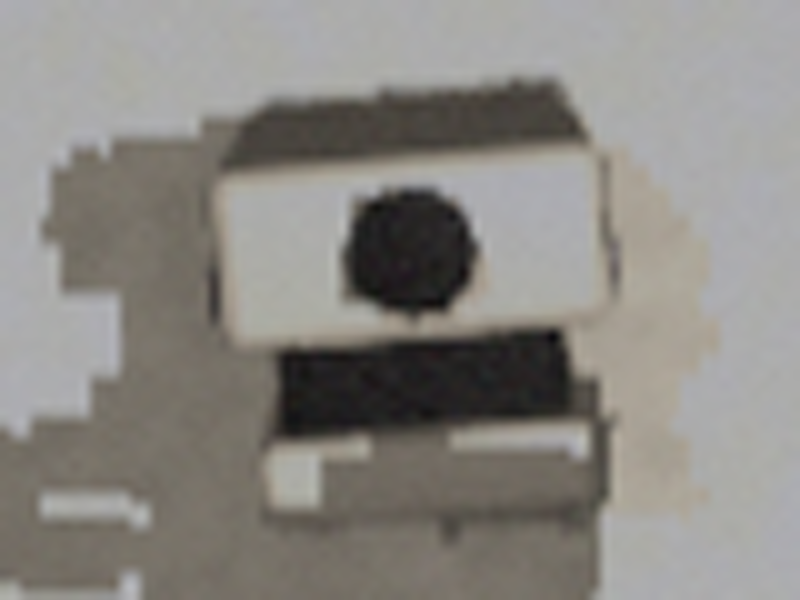

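Shell top corners in the zoom: (218,180),(600,147),(608,312),(230,347); lid inner edge (268,440)-(588,418).

```bash
cat >> h.py <<'E'
from scipy.optimize import least_squares
def fit(C,obj,uv,x0):
    uv=np.array(uv,float);obj=np.array(obj,float)
    f=lambda p:(proj(C,obj@rz(p[2]).T+[p[0],p[1],0])-uv).ravel()
    r=least_squares(f,x0,x_scale=[.01,.01,.1]);print('fit',r.x[:2].round(4),np.degrees(r.x[2]).round(2));print(r.fun.reshape(-1,2).round(1).tolist());return r.x
E
python3 - <<'E'
from h import *
C=tuple(np.load('w1.npy',allow_pickle=True))
pts=np.array([(218,180),(600,147),(608,312),(230,347),(268,440),(588,418)],float)/10-.5+[280,165]
x=fit(C,[(.015,-.0105,.075),(-.015,-.0105,.075),(-.015,.0035,.075),(.015,.0035,.075),(.013,.0105,.074),(-.013,.0105,.074)],pts,[.445,-.281,.15])
g=np.r_[x[:2],0]+rz(x[2])@[0,-.0035,0];print(g)
plan([g[0],g[1],.12],np.degrees(x[2])-180,4)
E
```

```text
fit [ 0.4454 -0.2797] 9.41
[[-1.2, -1.0], [0.7, -1.0], [1.1, 1.2], [-0.7, 0.9], [-0.9, 0.3], [1.0, -0.2]]
[ 0.44597403 -0.28311583  0.        ]
from [ 0.4433 -0.2435  0.1874] dist mm 78.2 rot deg [ 0.11 -0.08 -4.57]
[9.9, 0.1, 16.9] [0.0005, -0.0003, -0.02]
[9.9, 0.3, 16.9] [0.0005, -0.0003, -0.02]
[9.9, 0.5, 16.8] [0.0005, -0.0003, -0.02]
[9.9, 0.7, 16.8] [0.0005, -0.0003, -0.02]
```

Two views agree within 1.5 mm. Descend to above the case.

>>> carry_out(commands=[10, 0, 17, 0, 0, -0.02, 10, 0, 17, 0, 0, -0.02, 10, 0, 17, 0, 0, -0.02, 11, 1, 17, 0, 0, -0.02, 0, 0, 0, 0, 0, 0])

```text
time_s: 3.32
tcp_pos: [0.45, -0.2787, 0.1196]
ee_rot: [[0.178, -0.984, 0.002], [-0.984, -0.178, -0.001], [0.002, -0.002, -1.0]]
wrist_force: [-0.5, 0.1, 1.4]
gripper_width: 0.998
```

```bash
python3 - <<'E'
from h import *
st();plan([.446,-.2835,.043],-170.6,5)
E
```

```text
3.325 [ 0.45   -0.2787  0.1196] yaw_y -169.72 w 86.86 F [-0.5   0.11  1.4 ] j [-14.2  18.6 -21.3   0.1 -50.   24.4]
from [ 0.45   -0.2787  0.1196] dist mm 76.8 rot deg [-0.11 -0.1   0.88]
[0.8, 1.0, 15.3] [-0.0004, -0.0004, 0.0031]
[0.8, 1.0, 15.3] [-0.0004, -0.0004, 0.0031]
[0.8, 1.0, 15.3] [-0.0004, -0.0004, 0.0031]
[0.8, 1.0, 15.3] [-0.0004, -0.0004, 0.0031]
[0.8, 1.0, 15.3] [-0.0004, -0.0004, 0.0031]
```

>>> carry_out(commands=[2, 2, 15, 0, 0, 0.005, 1, 1, 15, 0, 0, 0.005, 1, 1, 15, 0, 0, 0.005, 0, 0, 10, 0, 0, 0, 0, 0, 0, 0, 0, 0])

```text
time_s: 3.95
tcp_pos: [0.4485, -0.2806, 0.064]
ee_rot: [[0.167, -0.986, 0.006], [-0.986, -0.167, -0.002], [0.003, -0.006, -1.0]]
wrist_force: [0.6, 0.5, 0.6]
gripper_width: 0.995
```

```bash
python3 - <<'E'
from h import *
st();plan([.446,-.2835,.043],-170.6,2)
cv2.imwrite('pics/w2.png',capture('wrist')[:,:,::-1])
E
```

```text
3.95 [ 0.4485 -0.2806  0.064 ] yaw_y -170.39 w 86.58 F [0.59 0.5  0.63] j [-14.4  22.7 -24.9   0.  -42.   24. ]
from [ 0.4485 -0.2806  0.064 ] dist mm 21.3 rot deg [-0.33 -0.18  0.21]
[1.2, 1.5, 10.5] [-0.0029, -0.0016, 0.0018]
[1.2, 1.5, 10.5] [-0.0029, -0.0016, 0.0018]
```

View pics/w2.png

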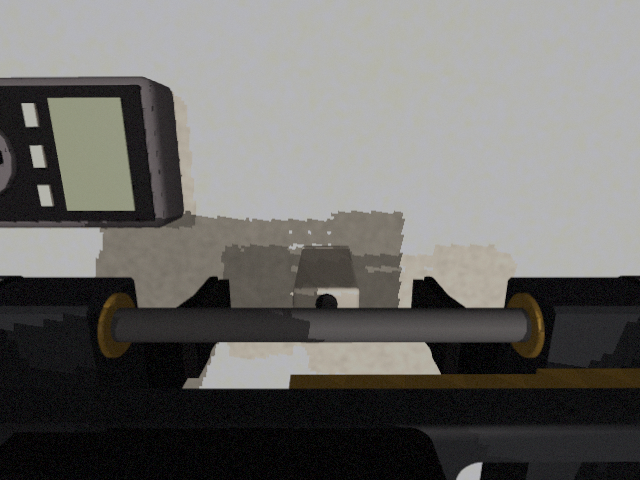

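Case is centred (about column 326) between the fingers (222…415). Finish the descent, then close.

>>> carry_out(commands=[2, 2, 11, -0.003, -0.002, 0.002, 1, 1, 10, -0.002, 0, 0, 1, 0, 2, 0, 0, 0, 0, 0, 0, 0, 0, 0])

```text
time_s: 4.5
tcp_pos: [0.4473, -0.2858, 0.0407]
ee_rot: [[0.165, -0.986, 0.004], [-0.986, -0.165, -0.002], [0.003, -0.003, -1.0]]
wrist_force: [-0.4, 0.6, 0.4]
gripper_width: 0.998
```

```bash
python3 - <<'E'
from h import *
st();plan([.446,-.2835,.043],-170.6,1)
E
```

```text
4.5 [ 0.4473 -0.2858  0.0407] yaw_y -170.5 w 86.85 F [-0.39  0.63  0.38] j [-15.   24.8 -25.8   0.1 -39.1  24.4]
from [ 0.4473 -0.2858  0.0407] dist mm 3.5 rot deg [-0.18 -0.14  0.1 ]
[-2.5, 0.9, -2.3] [-0.0032, -0.0025, 0.0017]
```

>>> carry_out(commands=[-2.5, 1, -2.5, 0, 0, 0, 0, 0, 0, 0, 0, 0, 0, 0, 0, 0, 0, 0, 0, 0, 0, 0, 0, 0, 0, 0, 0, 0, 0, 0], grip=22)

```text
time_s: 5.12
tcp_pos: [0.4464, -0.2834, 0.0443]
ee_rot: [[0.165, -0.986, 0.005], [-0.986, -0.165, -0.003], [0.003, -0.005, -1.0]]
wrist_force: [0.9, 0.2, 0.7]
gripper_width: 0.517
```

>>> carry_out(commands=[0, 0, 0, 0, 0, 0, 0, 0, 0, 0, 0, 0])

```text
time_s: 5.38
tcp_pos: [0.4464, -0.2835, 0.0443]
ee_rot: [[0.165, -0.986, 0.005], [-0.986, -0.165, -0.003], [0.003, -0.005, -1.0]]
wrist_force: [0.1, -0.1, -0.0]
gripper_width: 0.338
```

```bash
python3 - <<'E'
from h import *
st()
E
```

```text
5.375 [ 0.4464 -0.2835  0.0443] yaw_y -170.49 w 29.4 F [ 0.12 -0.06 -0.01] j [-14.8  24.3 -26.    0.1 -39.3  24.2]
```

>>> carry_out(commands=[0, 0, 0, 0, 0, 0, 0, 0, -10, 0, 0, 0, 0, 0, -25, 0, 0, 0, 0, 0, -35, 0, 0, 0, 0, 0, -35, 0, 0, 0])

```text
time_s: 6.0
tcp_pos: [0.4431, -0.2822, 0.1499]
ee_rot: [[0.164, -0.986, -0.004], [-0.986, -0.164, 0.001], [-0.001, 0.003, -1.0]]
wrist_force: [1.0, -1.0, -1.3]
gripper_width: 0.338
```

```bash
python3 - <<'E'
from h import *
st();plan([.50,-.12,.20],-182,5)
E
```

```text
6.0 [ 0.4431 -0.2822  0.1499] yaw_y -170.54 w 29.37 F [ 0.99 -0.97 -1.33] j [-14.8  16.4 -19.4   0.  -54.5  24.2]
from [ 0.4431 -0.2822  0.1499] dist mm 179.1 rot deg [ 0.2   0.06 11.46]
[-30.2, -16.5, -10.0] [0.0007, 0.0002, 0.04]
[-30.8, -15.3, -10.0] [0.0007, 0.0002, 0.04]
[-31.4, -14.1, -10.0] [0.0007, 0.0002, 0.04]
[-31.9, -12.8, -10.0] [0.0007, 0.0002, 0.04]
[-32.4, -11.5, -10.0] [0.0007, 0.0002, 0.04]
```

```bash
python3 - <<'E'
from h import *
plan([.603,.065,.20],-182.3,9)
E
```

```text
from [ 0.4431 -0.2822  0.1499] dist mm 385.6 rot deg [ 0.2   0.06 11.76]
[-35.1, -23.8, -5.6] [0.0004, 0.0001, 0.0228]
[-35.7, -23.0, -5.6] [0.0004, 0.0001, 0.0228]
[-36.2, -22.2, -5.6] [0.0004, 0.0001, 0.0228]
[-36.7, -21.4, -5.6] [0.0004, 0.0001, 0.0228]
[-37.2, -20.6, -5.6] [0.0004, 0.0001, 0.0228]
[-37.6, -19.7, -5.6] [0.0004, 0.0001, 0.0228]
[-38.1, -18.8, -5.6] [0.0004, 0.0001, 0.0228]
[-38.5, -18.0, -5.6] [0.0004, 0.0001, 0.0228]
[-38.9, -17.1, -5.6] [0.0004, 0.0001, 0.0228]
```

>>> carry_out(commands=[-25, -18, -10, 0, 0, 0.023, -36, -23, -10, 0, 0, 0.023, -36, -22, -6, 0, 0, 0.023, -37, -21, -6, 0, 0, 0.023, -38, -21, -6, 0, 0, 0.023])

```text
time_s: 6.62
tcp_pos: [0.5299, -0.0968, 0.1951]
ee_rot: [[0.04, -0.999, 0.005], [-0.999, -0.04, -0.0], [0.001, -0.005, -1.0]]
wrist_force: [0.3, 0.7, -0.7]
gripper_width: 0.346
```

>>> carry_out(commands=[-38, -20, -6, 0, 0, 0.023, -38, -19, -5, 0, 0, 0.023, -39, -18, -5, 0, 0, 0.023, -39, -17, -5, 0, 0, 0.023, -20, -8, 0, 0, 0, 0])

```text
time_s: 7.25
tcp_pos: [0.6133, 0.0845, 0.2198]
ee_rot: [[-0.053, -0.999, 0.006], [-0.999, 0.053, 0.001], [-0.001, -0.006, -1.0]]
wrist_force: [-0.8, -0.0, -0.9]
gripper_width: 0.342
```

>>> carry_out(commands=[0, 0, 0, 0, 0, 0, 0, 0, 0, 0, 0, 0])

```text
time_s: 7.5
tcp_pos: [0.6125, 0.0848, 0.2192]
ee_rot: [[-0.052, -0.999, 0.004], [-0.999, 0.052, 0.0], [-0.001, -0.004, -1.0]]
wrist_force: [-0.8, -0.7, -1.1]
gripper_width: 0.337
```

```bash
python3 - <<'E'
from h import *
st();a=capture('wrist')[:,:,::-1];cv2.imwrite('pics/w3.png',a);np.save('w3.npy',np.array(cam('wrist'),dtype=object),allow_pickle=True)
st()
E
```

```text
7.5 [0.6125 0.0848 0.2192] yaw_y 177.01 w 29.31 F [-0.82 -0.67 -1.12] j [ 22.9  21.4  -1.    0.1 -67.3 -25.9]
7.55 [0.6125 0.0847 0.2192] yaw_y 176.99 w 29.93 F [-0.4  -0.2  -1.14] j [ 22.9  21.4  -1.    0.1 -67.3 -25.9]
```

View pics/w3.png

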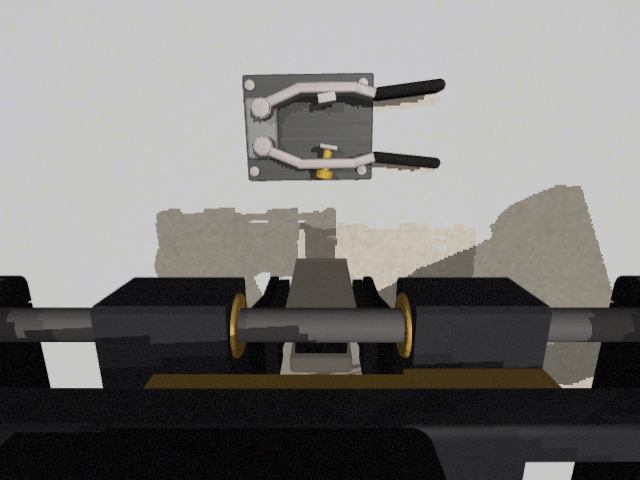

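Press seen in full at (245..440, 72..182), case held below. Zoom for corner picks.

```bash
python3 - <<'E'
from h import *
a=cv2.imread('pics/w3.png');cv2.imwrite('pics/w3z.png',cv2.resize(a[68:188,238:398],None,fx=5,fy=5,interpolation=cv2.INTER_CUBIC))
E
```

```text
(no output)
```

View pics/w3z.png

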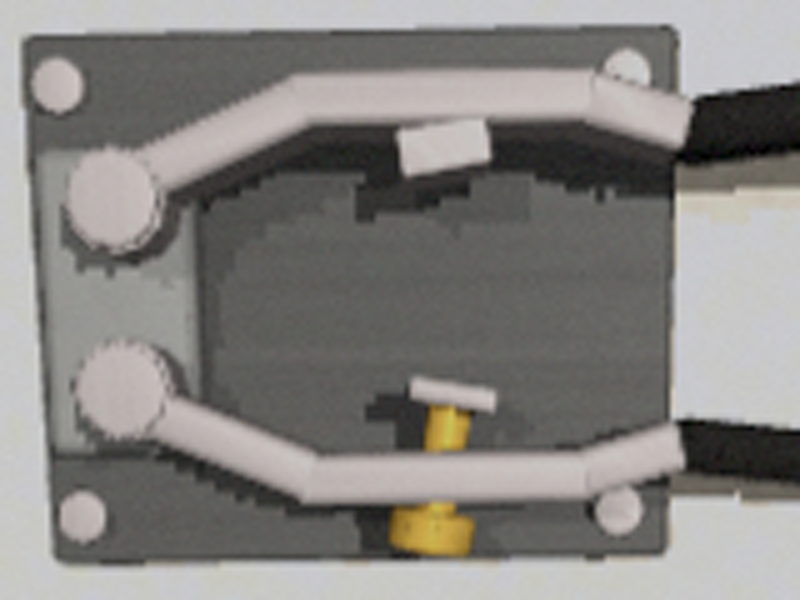

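```bash
python3 - <<'E'
from h import *
C=tuple(np.load('w3.npy',allow_pickle=True))
Z=lambda p:np.array(p,float)/5-.5+[238,68]
x=fit(C,[(.023,-.05,.008),(-.103,-.05,.008),(-.103,.05,.008),(.023,.05,.008),(0,.016,.05),(0,-.016,.05)],Z([(24,36),(680,26),(668,553),(55,560),(122,385),(113,198)]),[.66,-.007,-.04])
for f in (x,np.array([.6596,-.0066,np.radians(-2.34)])):
    P=unproj(C,Z([(405,172),(490,158),(410,378),(497,392)]),.046)
    print(((P-[f[0],f[1],0])@rz(f[2])*1e3).round(1))
    g=unproj(C,Z([(690,115),(685,450)]),.046)
E
```

```text
fit [ 0.6599 -0.0057] -2.36
[[-1.1, -1.0], [0.9, -0.8], [0.8, 0.9], [-0.8, 0.9], [0.1, 0.7], [-0.0, -0.5]]
[[-50.1 -19.7  46. ]
 [-64.8 -21.8  46. ]
 [-50.6  14.7  46. ]
 [-66.   17.3  46. ]]
[[-49.8 -18.7  46. ]
 [-64.5 -20.8  46. ]
 [-50.3  15.7  46. ]
 [-65.7  18.3  46. ]]
```

```bash
python3 - <<'E'
from h import *
a=cv2.imread('pics/w3.png');cv2.imwrite('pics/w3c.png',cv2.resize(cv2.convertScaleAbs(a[245:385,250:390],alpha=1.5,beta=20),None,fx=4,fy=4,interpolation=cv2.INTER_CUBIC))
C=tuple(np.load('w3.npy',allow_pickle=True))
T=np.array([.6125,.0847,.2192]);R=rz(np.radians(-2.95))
for dy in(0,2,-2):
  for zz in (.0,.075):
    P=[(s*.015,y+.0035+dy*1e-3,zz-.0443) for s in(1,-1) for y in(-.0105,.0035)]
    print(dy,zz,((proj(C,np.array(P)@R.T+T)-[250,245]+.5)*4).round(0).tolist())
E
```

```text
0 0.0 [[183.0, 50.0], [185.0, 139.0], [385.0, 50.0], [384.0, 139.0]]
0 0.075 [[129.0, 271.0], [133.0, 398.0], [434.0, 271.0], [430.0, 398.0]]
2 0.0 [[183.0, 63.0], [185.0, 151.0], [385.0, 63.0], [384.0, 151.0]]
2 0.075 [[130.0, 289.0], [134.0, 416.0], [433.0, 290.0], [430.0, 416.0]]
-2 0.0 [[183.0, 37.0], [185.0, 126.0], [386.0, 37.0], [384.0, 126.0]]
-2 0.075 [[129.0, 252.0], [133.0, 380.0], [434.0, 252.0], [431.0, 381.0]]
```

View pics/w3c.png

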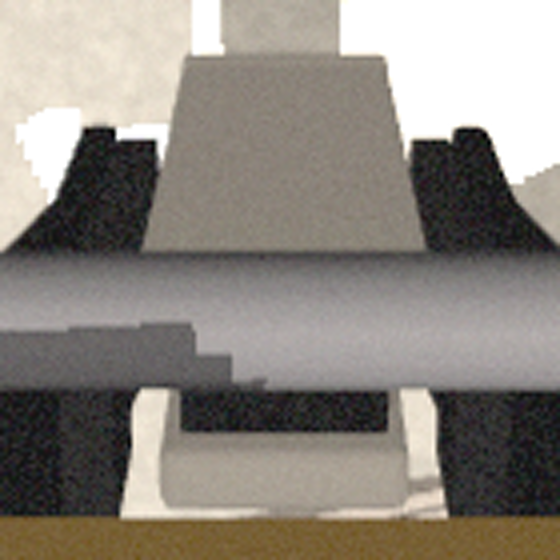

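Shell's bottom back edge (row 57) implies the TCP sits about 4 mm behind the case origin. Press about (0.660,-0.006), -2.36°, left jaw face near +17 mm. So the case goes to press y = -5 mm, TCP at (0.6015,-0.0128).

```bash
python3 - <<'E'
from h import *
plan([.6015,-.0128,.115],177.64,5)
E
```

```text
from [0.6125 0.0847 0.2192] dist mm 143.1 rot deg [-0.22  0.03 -0.65]
[19.6, 1.3, 20.8] [-0.0008, 0.0001, -0.0023]
[19.6, 1.3, 20.8] [-0.0008, 0.0001, -0.0023]
[19.6, 1.3, 20.8] [-0.0008, 0.0001, -0.0023]
[19.6, 1.3, 20.8] [-0.0008, 0.0001, -0.0023]
[19.6, 1.4, 20.8] [-0.0008, 0.0001, -0.0023]
```

>>> carry_out(commands=[20, 1, 20, 0, 0, -0.003, 20, 1, 20, 0, 0, -0.003, 20, 1, 20, 0, 0, -0.003, 20, 1, 20, 0, 0, -0.003, 15, 1, 12, -0.003, 0, 0])

```text
time_s: 8.18
tcp_pos: [0.6015, -0.017, 0.1269]
ee_rot: [[-0.044, -0.999, 0.004], [-0.999, 0.044, 0.001], [-0.001, -0.003, -1.0]]
wrist_force: [-0.4, 0.2, -1.5]
gripper_width: 0.34
```

>>> carry_out(commands=[0, 0, 0, 0, 0, 0, 0, 0, 0, 0, 0, 0])

```text
time_s: 8.43
tcp_pos: [0.6013, -0.0186, 0.1271]
ee_rot: [[-0.047, -0.999, 0.003], [-0.999, 0.047, 0.001], [-0.001, -0.003, -1.0]]
wrist_force: [0.3, -0.2, -1.3]
gripper_width: 0.342
```

```bash
python3 - <<'E'
from h import *
st();plan([.6015,-.0128,.115],177.64,1)
E
```

```text
8.425 [ 0.6013 -0.0186  0.1271] yaw_y 177.32 w 29.79 F [ 0.26 -0.2  -1.26] j [ 13.6  24.4 -10.6  -0.  -54.9 -16.3]
from [ 0.6013 -0.0186  0.1271] dist mm 13.5 rot deg [-0.18  0.07 -0.32]
[-5.8, 0.1, 12.1] [-0.0032, 0.0011, -0.0056]
```

>>> carry_out(commands=[-6, 0, 12, -0.003, 0.001, -0.006, 0, 0, 10, 0, 0, 0, 0, 0, 0, 0, 0, 0])

```text
time_s: 8.8
tcp_pos: [0.6025, -0.0104, 0.1048]
ee_rot: [[-0.038, -0.999, 0.002], [-0.999, 0.038, 0.001], [-0.001, -0.002, -1.0]]
wrist_force: [-1.2, -0.4, -0.8]
gripper_width: 0.339
```

```bash
python3 - <<'E'
from h import *
st();plan([.6015,-.0128,.06],177.64,4)
a=capture('top')[:,:,::-1];cv2.imwrite('pics/t4.png',cv2.resize(a[180:290,255:365],(600,600),interpolation=cv2.INTER_CUBIC))
b=capture('scene')[:,:,::-1];cv2.imwrite('pics/s4.png',cv2.resize(b[210:345,240:390],(660,594),interpolation=cv2.INTER_CUBIC))
E
```

```text
8.8 [ 0.6025 -0.0104  0.1048] yaw_y 177.81 w 29.53 F [-1.16 -0.41 -0.8 ] j [ 14.4  25.9 -11.8  -0.  -52.2 -16.6]
from [ 0.6025 -0.0104  0.1048] dist mm 44.9 rot deg [-0.13  0.05  0.17]
[0.6, 0.3, 11.2] [-0.0006, 0.0002, 0.0008]
[0.6, 0.2, 11.2] [-0.0006, 0.0002, 0.0008]
[0.6, 0.2, 11.2] [-0.0006, 0.0002, 0.0008]
[0.6, 0.2, 11.2] [-0.0006, 0.0002, 0.0008]
```

View pics/s4.png

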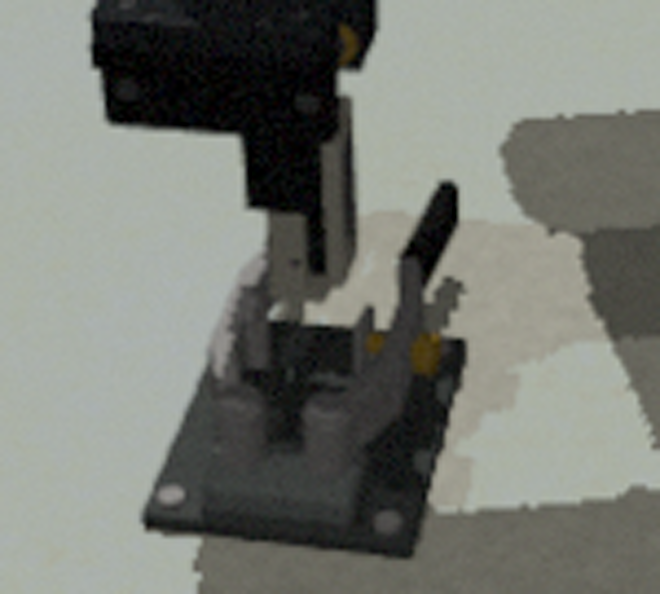

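Case hovers between the jaws, shell on the right. Settle laterally, then go down.

>>> carry_out(commands=[1.5, 1, 0, -0.002, 0, 0.003, 0, 0, 0, 0, 0, 0])

```text
time_s: 9.15
tcp_pos: [0.6024, -0.012, 0.1063]
ee_rot: [[-0.041, -0.999, 0.003], [-0.999, 0.041, 0.001], [-0.001, -0.003, -1.0]]
wrist_force: [-0.1, 0.8, -0.6]
gripper_width: 0.338
```

```bash
python3 - <<'E'
from h import *
st();plan([.6015,-.0128,.06],177.64,4)
E
```

```text
9.15 [ 0.6024 -0.012   0.1063] yaw_y 177.64 w 29.4 F [-0.09  0.76 -0.58] j [ 14.2  25.7 -11.7  -0.  -52.3 -16.6]
from [ 0.6024 -0.012   0.1063] dist mm 46.3 rot deg [-0.18  0.07  0.  ]
[0.2, 0.3, 11.6] [-0.0008, 0.0003, 0.0]
[0.2, 0.3, 11.6] [-0.0008, 0.0003, 0.0]
[0.2, 0.2, 11.6] [-0.0008, 0.0003, 0.0]
[0.2, 0.2, 11.6] [-0.0008, 0.0003, 0.0]
```

>>> carry_out(commands=[0.3, 0, 10, -0.001, 0, 0, 0.2, 0, 10, -0.001, 0, 0, 0.2, 0, 10, 0, 0, 0, 0, 0, 8, 0, 0, 0, 0, 0, 0, 0, 0, 0])

```text
time_s: 9.78
tcp_pos: [0.6019, -0.013, 0.0648]
ee_rot: [[-0.042, -0.999, -0.001], [-0.999, 0.042, 0.001], [-0.001, 0.001, -1.0]]
wrist_force: [0.6, -0.6, -1.4]
gripper_width: 0.34
```

```bash
python3 - <<'E'
from h import *
st();plan([.6015,-.0128,.0523],177.64,4)
E
```

```text
9.775 [ 0.6019 -0.013   0.0648] yaw_y 177.6 w 29.57 F [ 0.64 -0.63 -1.35] j [ 14.1  28.6 -14.   -0.1 -47.5 -16.5]
from [ 0.6019 -0.013   0.0648] dist mm 12.5 rot deg [ 0.04  0.05 -0.04]
[-0.0, 0.1, 3.1] [0.0002, 0.0002, -0.0002]
[-0.0, 0.1, 3.1] [0.0002, 0.0002, -0.0002]
[-0.0, 0.1, 3.1] [0.0002, 0.0002, -0.0002]
[-0.0, 0.1, 3.1] [0.0002, 0.0002, -0.0002]
```

>>> carry_out(commands=[0, 0, 4, 0, 0, 0, 0, 0, 4, 0, 0, 0, 0, 0, 2, 0, 0, 0, 0, 0, 0, 0, 0, 0])

```text
time_s: 10.28
tcp_pos: [0.6025, -0.0129, 0.0548]
ee_rot: [[-0.041, -0.999, 0.001], [-0.999, 0.041, 0.001], [-0.001, -0.001, -1.0]]
wrist_force: [-0.4, 0.7, -0.7]
gripper_width: 0.34
```

>>> carry_out(commands=[0, 0, 1, 0, 0, 0, 0, 0, 0, 0, 0, 0])

```text
time_s: 10.52
tcp_pos: [0.6027, -0.0128, 0.054]
ee_rot: [[-0.041, -0.999, 0.002], [-0.999, 0.041, 0.001], [-0.001, -0.002, -1.0]]
wrist_force: [-0.6, -0.2, -1.7]
gripper_width: 0.342
```

```bash
python3 - <<'E'
from h import *
st()
a=capture('top')[:,:,::-1];cv2.imwrite('pics/t5.png',cv2.resize(a[180:290,255:365],(600,600),interpolation=cv2.INTER_CUBIC))
b=capture('scene')[:,:,::-1];cv2.imwrite('pics/s5.png',cv2.resize(b[210:345,240:390],(660,594),interpolation=cv2.INTER_CUBIC))
st()
E
```

```text
10.525 [ 0.6027 -0.0128  0.054 ] yaw_y 177.63 w 29.75 F [-0.61 -0.16 -1.69] j [ 14.1  29.4 -14.5  -0.1 -46.  -16.5]
10.625 [ 0.6028 -0.0128  0.0541] yaw_y 177.63 w 29.41 F [ 0.2   0.2  -0.89] j [ 14.1  29.3 -14.5  -0.1 -46.  -16.5]
```

View pics/s5.png

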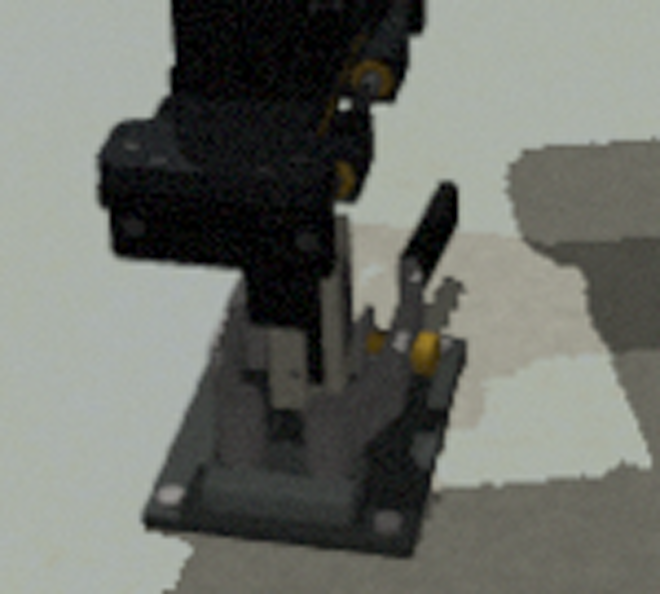

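View pics/t5.png

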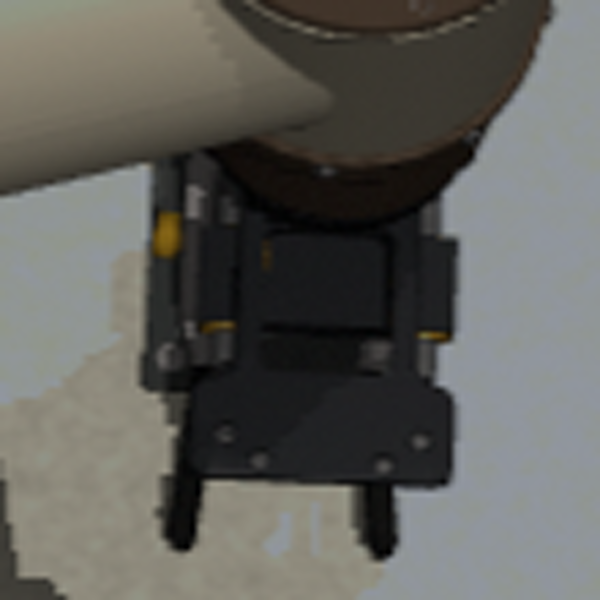

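Case is between the jaws in the scene view; the top view is mostly hidden by the gripper. Lower in 1 mm steps until it touches.

>>> carry_out(commands=[0, 1, 1, 0, 0, 0, 0, 0, 0, 0, 0, 0])

```text
time_s: 10.88
tcp_pos: [0.6018, -0.0128, 0.0532]
ee_rot: [[-0.041, -0.999, 0.002], [-0.999, 0.041, 0.001], [-0.001, -0.002, -1.0]]
wrist_force: [0.1, 0.4, -1.3]
gripper_width: 0.344
```

>>> carry_out(commands=[0, 0, 1, 0, 0, 0, 0, 0, 0, 0, 0, 0])

```text
time_s: 11.12
tcp_pos: [0.6019, -0.0127, 0.0523]
ee_rot: [[-0.041, -0.999, 0.002], [-0.999, 0.041, 0.001], [-0.001, -0.002, -1.0]]
wrist_force: [-0.4, 0.3, -1.2]
gripper_width: 0.342
```

>>> carry_out(commands=[0, 0, 1, 0, 0, 0, 0, 0, 0, 0, 0, 0])

```text
time_s: 11.38
tcp_pos: [0.602, -0.0127, 0.0524]
ee_rot: [[-0.041, -0.999, 0.003], [-0.999, 0.041, 0.001], [-0.001, -0.003, -1.0]]
wrist_force: [0.3, -0.7, -1.9]
gripper_width: 0.342
```

>>> carry_out(commands=[0, 0, 1, 0, 0, 0, 0, 0, 0, 0, 0, 0])

```text
time_s: 11.62
tcp_pos: [0.6021, -0.0127, 0.0523]
ee_rot: [[-0.04, -0.999, 0.003], [-0.999, 0.04, 0.001], [-0.001, -0.003, -1.0]]
wrist_force: [0.1, -0.8, -1.6]
gripper_width: 0.341
```

>>> carry_out(commands=[0, 0, 1.5, 0, 0, 0, 0, 0, 0, 0, 0, 0])

```text
time_s: 11.88
tcp_pos: [0.6022, -0.0127, 0.0524]
ee_rot: [[-0.04, -0.999, 0.003], [-0.999, 0.04, 0.0], [-0.001, -0.003, -1.0]]
wrist_force: [-0.4, -0.4, -1.3]
gripper_width: 0.345
```

>>> carry_out(commands=[0, 0, 3, 0, 0, 0])

```text
time_s: 12.0
tcp_pos: [0.6025, -0.0128, 0.0521]
ee_rot: [[-0.038, -0.999, 0.003], [-0.999, 0.038, -0.001], [0.001, -0.003, -1.0]]
wrist_force: [-8.3, 3.1, 27.2]
gripper_width: 0.344
```

Firm contact: the case stands on the plate. Relax and release.

>>> carry_out(commands=[0, 0, 0, 0, 0, 0, 0, 0, 0, 0, 0, 0])

```text
time_s: 12.25
tcp_pos: [0.6029, -0.0127, 0.0523]
ee_rot: [[-0.038, -0.999, 0.005], [-0.999, 0.038, -0.0], [0.0, -0.005, -1.0]]
wrist_force: [0.7, 0.9, 0.6]
gripper_width: 0.346
```

>>> carry_out(commands=[0, 0, 0, 0, 0, 0, 0, 0, 0, 0, 0, 0, 0, 0, 0, 0, 0, 0, 0, 0, 0, 0, 0, 0], grip=55)

```text
time_s: 12.75
tcp_pos: [0.603, -0.0129, 0.0509]
ee_rot: [[-0.039, -0.999, 0.004], [-0.999, 0.039, -0.001], [0.0, -0.004, -1.0]]
wrist_force: [-0.1, -0.7, 0.6]
gripper_width: 0.617
```

>>> carry_out(commands=[0, 0, -10, 0, 0, 0, 0, 0, -20, 0, 0, 0, 0, 0, -30, 0, 0, 0, 0, 0, -40, 0, 0, 0, 0, 0, -40, 0, 0, 0])

```text
time_s: 13.38
tcp_pos: [0.6008, -0.0132, 0.1939]
ee_rot: [[-0.039, -0.999, -0.002], [-0.999, 0.039, -0.002], [0.002, 0.002, -1.0]]
wrist_force: [1.4, 0.1, -0.7]
gripper_width: 0.633
```

```bash
python3 - <<'E'
from h import *
st();plan([.55,-.01,.20],-92.36,9)
E
```

```text
13.375 [ 0.6008 -0.0132  0.1939] yaw_y 177.78 w 55.09 F [ 1.43  0.07 -0.71] j [ 14.2  21.   -5.5   0.1 -63.7 -16.5]
from [ 0.6008 -0.0132  0.1939] dist mm 51.2 rot deg [ 2.000e-01 -1.000e-02 -8.985e+01]
[-0.1, 5.7, -0.7] [0.0004, -0.0, -0.1743]
[-1.1, 5.5, -0.7] [0.0004, -0.0, -0.1743]
[-2.1, 5.3, -0.7] [0.0004, -0.0, -0.1743]
[-2.9, 4.8, -0.7] [0.0004, -0.0, -0.1743]
[-3.7, 4.2, -0.7] [0.0004, -0.0, -0.1743]
[-4.4, 3.5, -0.7] [0.0004, -0.0, -0.1743]
[-5.0, 2.7, -0.7] [0.0004, -0.0, -0.1743]
[-5.4, 1.8, -0.7] [0.0004, -0.0, -0.1743]
[-5.6, 0.9, -0.7] [0.0004, -0.0, -0.1743]
```

>>> carry_out(commands=[0, 8, 0, 0, 0, -0.175, -2, 8, 0, 0, 0, -0.175, -3, 7, 0, 0, 0, -0.175, -4, 7, 0, 0, 0, -0.175, -5, 6, 0, 0, 0, -0.175], grip=87)

```text
time_s: 14.0
tcp_pos: [0.5631, -0.0109, 0.2034]
ee_rot: [[0.761, -0.648, 0.014], [-0.648, -0.761, 0.0], [0.01, -0.009, -1.0]]
wrist_force: [-0.2, -0.2, -0.2]
gripper_width: 0.989
```

>>> carry_out(commands=[-6, 5, 4, 0, 0, -0.175, -7, 4, 8, 0, 0, -0.175, -8, 2, 8, 0, 0, -0.175, -8, 1, 8, 0, 0, -0.16, 0, 0, 0, 0, 0, 0])

```text
time_s: 14.62
tcp_pos: [0.5306, -0.0097, 0.1791]
ee_rot: [[1.0, 0.002, 0.02], [0.002, -1.0, 0.002], [0.02, -0.002, -1.0]]
wrist_force: [0.7, -0.5, 0.5]
gripper_width: 1.001
```

```bash
python3 - <<'E'
from h import *
st();plan([.5299,-.0007,.10],-92.36,4)
a=capture('wrist')[:,:,::-1];cv2.imwrite('pics/w6.png',a);np.save('w6.npy',np.array(cam('wrist'),dtype=object),allow_pickle=True)
E
```

```text
14.625 [ 0.5306 -0.0097  0.1791] yaw_y -89.88 w 87.09 F [ 0.73 -0.51  0.49] j [ 16.6  14.4 -17.4   0.3 -57.   73.3]
from [ 0.5306 -0.0097  0.1791] dist mm 79.6 rot deg [-0.11 -1.17  2.48]
[-0.6, -2.2, 19.8] [-0.0005, -0.0051, 0.0108]
[-0.5, -2.2, 19.8] [-0.0005, -0.0051, 0.0108]
[-0.4, -2.2, 19.8] [-0.0005, -0.0051, 0.0108]
[-0.3, -2.2, 19.8] [-0.0005, -0.0051, 0.0108]
```

View pics/w6.png

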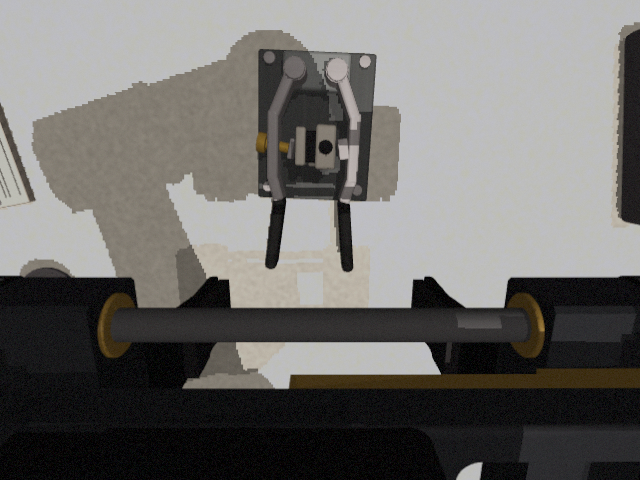

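Case stands between the jaws at (316,146), lid on the left facing the screw foot. Zoom for the clearances.

```bash
python3 - <<'E'
from h import *
a=cv2.imread('pics/w6.png');cv2.imwrite('pics/w6z.png',cv2.resize(a[110:180,250:370],None,fx=6,fy=6,interpolation=cv2.INTER_CUBIC))
cv2.imwrite('pics/w6y.png',cv2.resize(a[40:280,230:400],None,fx=2.5,fy=2.5,interpolation=cv2.INTER_CUBIC))
E
```

```text
(no output)
```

View pics/w6z.png

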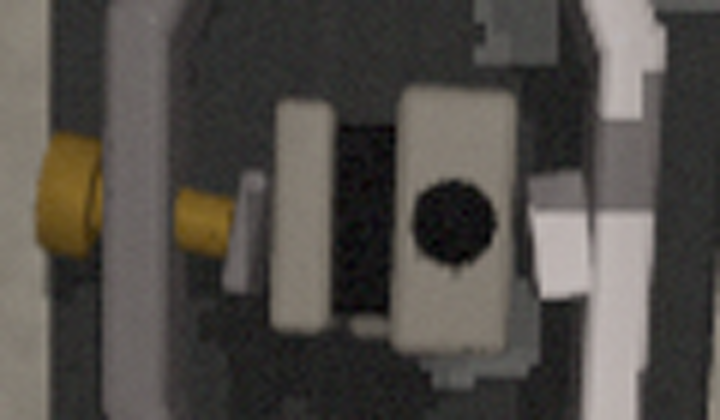

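View pics/w6y.png

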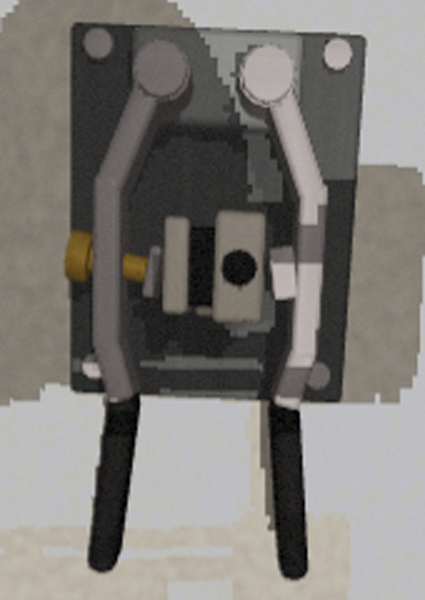

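```bash
python3 - <<'E'
from h import *
C=tuple(np.load('w6.npy',allow_pickle=True))
Z=lambda p:np.array(p,float)/6-.5+[250,110]
Y=lambda p:np.array(p,float)/2.5-.5+[230,40]
x=fit(C,[(.023,.05,.008),(.023,-.05,.008),(-.103,-.05,.008),(-.103,.05,.008),(0,.016,.05),(0,-.016,.05)],Y([(72,24),(365,37),(340,402),(71,390),(161,70),(267,72)]),[.66,-.007,-.04])
def pr(uv,z): return ((unproj(C,uv,z)-[x[0],x[1],0])@rz(x[2])*1e3).round(1).tolist()
print('foot,jaw',pr(Z([(256,232),(536,240)]),.046))
print('case L,R',pr(Z([(273,215),(512,220)]),.0825))
print('case corners',pr(Z([(402,88),(518,92),(508,352),(392,346)]),.083))
print('grips outer',pr(Y([(106,450),(88,560),(299,450),(308,565)]),.046))
E
```

```text
fit [ 0.6613 -0.0052] -2.28
[[-0.7, -1.5], [0.8, -1.5], [0.4, 1.7], [-0.5, 2.0], [-0.3, -0.5], [0.3, 0.5]]
foot,jaw [[-58.5, 16.0, 46.0], [-58.0, -20.9, 46.0]]
case L,R [[-57.2, 11.2, 82.5], [-56.6, -16.4, 82.5]]
case corners [[-42.6, -3.1, 83.0], [-42.5, -16.3, 83.0], [-71.5, -16.6, 83.0], [-71.4, -3.1, 83.0]]
grips outer [[-116.3, 31.5, 46.0], [-154.5, 37.3, 46.0], [-113.6, -32.3, 46.0], [-153.1, -37.8, 46.0]]
```

Clearances are balanced (about 4.6 mm each side), case square at press x≈-57. Contact expected near 50 mm over the grips and shut near 34 mm. Align over the grips.

>>> carry_out(commands=[-1, -3, 20, 0, -0.006, 0.011, -1, -3, 20, 0, -0.006, 0.011, 0, -2, 20, 0, -0.005, 0.011, 0, -1, 15, 0, 0, 0.008, 0, 0, 0, 0, 0, 0])

```text
time_s: 15.3
tcp_pos: [0.5356, 0.0003, 0.107]
ee_rot: [[0.999, -0.051, 0.014], [-0.051, -0.999, 0.003], [0.014, -0.004, -1.0]]
wrist_force: [-0.3, -0.5, -0.4]
gripper_width: 0.999
```

```bash
python3 - <<'E'
from h import *
st();plan([.529,-.0005,.10],-92.36,1)
a=capture('wrist')[:,:,::-1];cv2.imwrite('pics/w7.png',a)
E
```

```text
15.3 [5.356e-01 3.000e-04 1.070e-01] yaw_y -92.95 w 86.93 F [-0.31 -0.45 -0.42] j [ 17.4  19.7 -21.8   0.1 -47.7  69.6]
from [5.356e-01 3.000e-04 1.070e-01] dist mm 9.6 rot deg [-0.22 -0.82 -0.59]
[-6.6, 1.2, 6.9] [-0.0039, -0.0143, -0.0103]
```

View pics/w7.png

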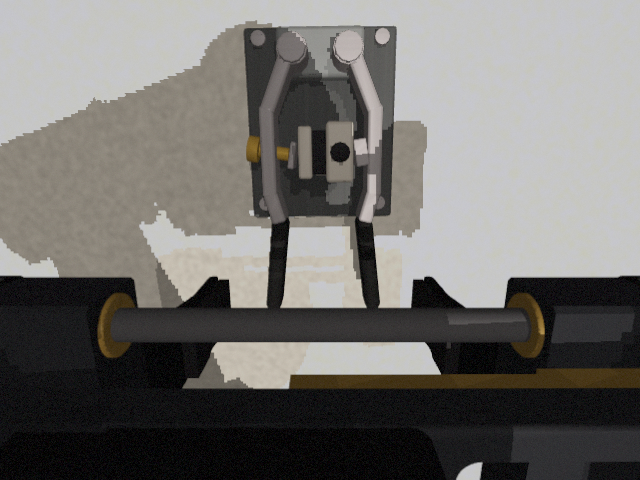

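Grips (268…380) sit well centred between the fingers (~222…415). Descend with tilt correction.

>>> carry_out(commands=[-5, 1, 7, -0.004, -0.014, -0.009, 0, 0, 10, 0, 0, 0, 0, 0, 0, 0, 0, 0])

```text
time_s: 15.72
tcp_pos: [0.532, -0.0003, 0.0912]
ee_rot: [[0.999, -0.042, 0.004], [-0.042, -0.999, 0.001], [0.004, -0.001, -1.0]]
wrist_force: [1.1, -0.2, -0.6]
gripper_width: 1.002
```

```bash
python3 - <<'E'
from h import *
st();plan([.529,-.0005,.015],-92.36,5)
E
```

```text
15.725 [ 5.32e-01 -3.00e-04  9.12e-02] yaw_y -92.4 w 87.17 F [ 1.07 -0.16 -0.62] j [ 17.5  20.8 -22.8   0.1 -46.1  70.1]
from [ 5.32e-01 -3.00e-04  9.12e-02] dist mm 76.3 rot deg [-0.05 -0.24 -0.04]
[-0.7, 0.1, 15.2] [-0.0002, -0.0008, -0.0002]
[-0.6, 0.1, 15.2] [-0.0002, -0.0008, -0.0002]
[-0.6, 0.1, 15.2] [-0.0002, -0.0008, -0.0002]
[-0.6, 0.1, 15.2] [-0.0002, -0.0008, -0.0002]
[-0.6, 0.1, 15.2] [-0.0002, -0.0008, -0.0002]
```

>>> carry_out(commands=[-1, 0, 15, 0, -0.002, 0, -1, 0, 15, 0, -0.001, 0, -1, 0, 12, 0, 0, 0, 0, 0, 0, 0, 0, 0])

```text
time_s: 16.23
tcp_pos: [0.5286, -0.0002, 0.0462]
ee_rot: [[0.999, -0.042, 0.0], [-0.042, -0.999, 0.001], [0.0, -0.001, -1.0]]
wrist_force: [-0.7, -0.1, -0.1]
gripper_width: 1.0
```

```bash
python3 - <<'E'
from h import *
st();plan([.529,-.0005,.015],-92.36,3)
a=capture('wrist')[:,:,::-1];cv2.imwrite('pics/w8.png',a)
E
```

```text
16.225 [ 5.286e-01 -2.000e-04  4.620e-02] yaw_y -92.42 w 87.01 F [-0.74 -0.07 -0.12] j [ 17.6  24.3 -25.6  -0.  -40.   70.1]
from [ 5.286e-01 -2.000e-04  4.620e-02] dist mm 31.2 rot deg [-0.04 -0.02 -0.06]
[0.1, 0.1, 10.4] [-0.0002, -0.0001, -0.0004]
[0.1, 0.1, 10.4] [-0.0002, -0.0001, -0.0004]
[0.1, 0.1, 10.4] [-0.0002, -0.0001, -0.0004]
```

View pics/w8.png

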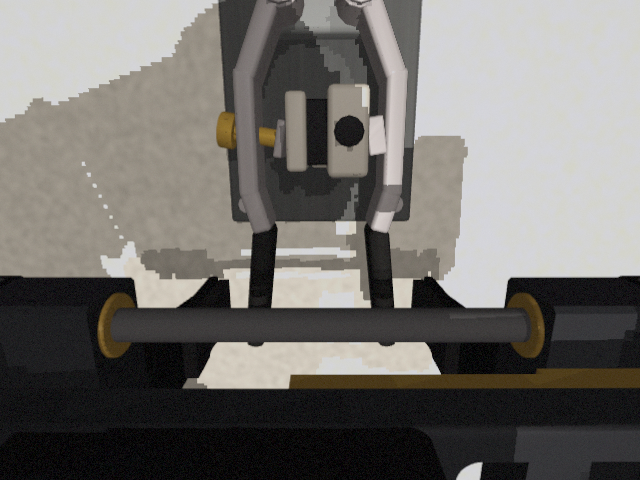

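Grips (250…393, centre about 321) are between the fingers. Go down to half-height.

>>> carry_out(commands=[0, 0, 11, 0, 0, 0, 0, 0, 11, 0, 0, 0, 0, 0, 6, 0, 0, 0, 0, 0, 0, 0, 0, 0])

```text
time_s: 16.77
tcp_pos: [0.5299, 0.0001, 0.0174]
ee_rot: [[0.999, -0.042, 0.003], [-0.042, -0.999, 0.001], [0.003, -0.001, -1.0]]
wrist_force: [-0.1, 0.4, 0.6]
gripper_width: 1.005
```

```bash
python3 - <<'E'
from h import *
st();plan([.529,-.0005,.015],-92.36,1)
E
```

```text
16.775 [5.299e-01 1.000e-04 1.740e-02] yaw_y -92.41 w 87.4 F [-0.09  0.4   0.56] j [ 17.6  26.9 -27.   -0.  -36.   70.1]
from [5.299e-01 1.000e-04 1.740e-02] dist mm 2.6 rot deg [-0.08 -0.18 -0.05]
[-0.9, 0.6, 2.4] [-0.0014, -0.0032, -0.0008]
```

>>> carry_out(commands=[-0.5, 0.4, 1.5, 0, -0.003, 0, 0, 0, 0, 0, 0, 0, 0, 0, 0, 0, 0, 0], grip=68)

```text
time_s: 17.15
tcp_pos: [0.5296, -0.0003, 0.0162]
ee_rot: [[0.999, -0.042, 0.001], [-0.042, -0.999, 0.002], [0.001, -0.002, -1.0]]
wrist_force: [-0.8, 0.3, -1.0]
gripper_width: 0.8
```

>>> carry_out(commands=[0, 0, 0, 0, 0, 0, 0, 0, 0, 0, 0, 0], grip=62)

```text
time_s: 17.4
tcp_pos: [0.5291, -0.0003, 0.0162]
ee_rot: [[0.999, -0.042, 0.0], [-0.042, -0.999, 0.002], [-0.0, -0.002, -1.0]]
wrist_force: [-0.5, -1.4, -0.7]
gripper_width: 0.721
```

```bash
python3 - <<'E'
from h import *
st();a=capture('wrist')[:,:,::-1];cv2.imwrite('pics/w9.png',a)
st()
E
```

```text
17.4 [ 5.291e-01 -3.000e-04  1.620e-02] yaw_y -92.42 w 62.76 F [-0.45 -1.43 -0.75] j [ 17.5  27.  -26.9  -0.2 -36.   70.2]
17.45 [ 5.291e-01 -4.000e-04  1.620e-02] yaw_y -92.42 w 62.19 F [-0.52 -0.4  -1.39] j [ 17.5  27.  -26.9  -0.1 -36.   70.2]
```

View pics/w9.png

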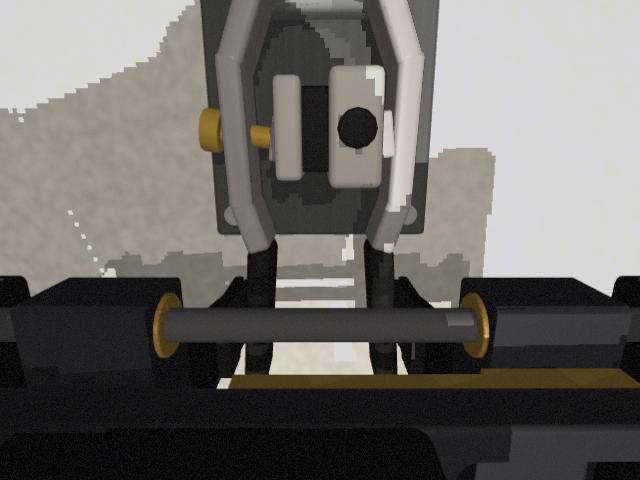

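Clear view: lid gap (black strip, cols 302–329) still open, both grips against the fingers. Continue in steps.

>>> carry_out(commands=[0, 0, 0, 0, 0, 0, 0, 0, 0, 0, 0, 0], grip=57)

```text
time_s: 17.7
tcp_pos: [0.5289, -0.0005, 0.0162]
ee_rot: [[0.999, -0.042, -0.001], [-0.042, -0.999, 0.001], [-0.001, -0.001, -1.0]]
wrist_force: [-0.7, -0.8, -0.6]
gripper_width: 0.662
```

>>> carry_out(commands=[0, 0, 0, 0, 0, 0, 0, 0, 0, 0, 0, 0], grip=53)

```text
time_s: 17.95
tcp_pos: [0.5287, -0.0006, 0.0162]
ee_rot: [[0.999, -0.042, -0.001], [-0.042, -0.999, 0.001], [-0.001, -0.001, -1.0]]
wrist_force: [-1.5, -0.6, -1.2]
gripper_width: 0.617
```

```bash
cat > look.py <<'E'
import sys
from h import *
st();a=capture('wrist')[:,:,::-1];n=sys.argv[1]
cv2.imwrite(f'pics/{n}.png',cv2.resize(a[30:280,190:450],None,fx=2.2,fy=2.2,interpolation=cv2.INTER_CUBIC));cv2.imwrite(f'pics/{n}f.png',a)
st()
E
python3 look.py w10
```

```text
17.95 [ 0.5287 -0.0006  0.0162] yaw_y -92.43 w 53.65 F [-1.48 -0.61 -1.2 ] j [ 17.5  27.  -27.   -0.2 -36.1  70.2]
18.0 [ 0.5287 -0.0006  0.0162] yaw_y -92.43 w 53.51 F [-0.21  0.89 -0.14] j [ 17.5  27.  -27.   -0.1 -36.1  70.2]
```

View pics/w10.png

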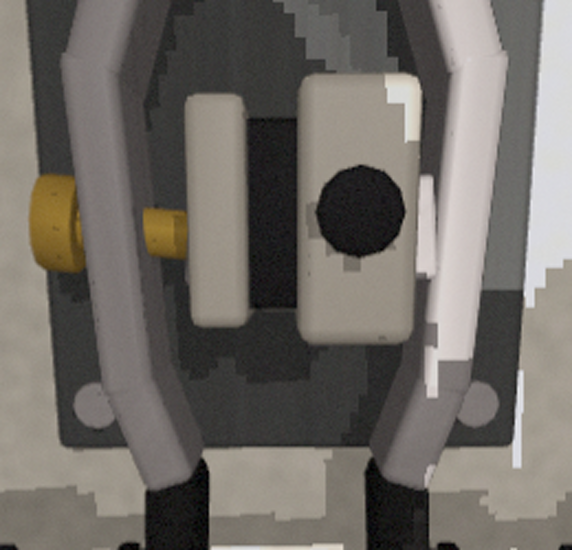

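Jaws are about touching both sides; gap strip cols 247–298 in the zoom. I'll measure the gap automatically from here.

```bash
cat > gap.py <<'E'
from h import *
def gap(f):
    a=cv2.cvtColor(cv2.imread(f),cv2.COLOR_BGR2GRAY).astype(float)
    r=a[155:165,250:410].mean(0);r=cv2.GaussianBlur(r.reshape(1,-1),(0,0),.7)[0]
    # edges at level 80
    L=(r.max()*.0+75);i=np.where((r[:-1]-L)*(r[1:]-L)<0)[0]
    return [(round(250+k+(L-r[k])/(r[k+1]-r[k]),2)) for k in i]
if __name__=='__main__':
    import sys
    for f in sys.argv[1:]: print(f,gap(f))
E
python3 gap.py pics/w9.png pics/w10f.png
```

```text
pics/w9.png [np.float64(268.98), np.float64(271.85), np.float64(274.0), np.float64(301.36), np.float64(328.71)]
pics/w10f.png [np.float64(254.67), np.float64(275.33), np.float64(302.35), np.float64(325.03), np.float64(379.37), np.float64(382.71)]
```

>>> carry_out(commands=[0, 0, 0, 0, 0, 0, 0, 0, 0, 0, 0, 0], grip=50)

```text
time_s: 18.25
tcp_pos: [0.5286, -0.0006, 0.0162]
ee_rot: [[0.999, -0.042, -0.001], [-0.042, -0.999, 0.001], [-0.001, -0.001, -1.0]]
wrist_force: [-0.6, -0.6, -0.5]
gripper_width: 0.576
```

```bash
python3 look.py w11; python3 gap.py pics/w11f.png
```

```text
18.25 [ 0.5286 -0.0006  0.0162] yaw_y -92.43 w 50.08 F [-0.62 -0.56 -0.5 ] j [ 17.5  27.  -27.   -0.2 -36.1  70.2]
18.3 [ 0.5286 -0.0006  0.0162] yaw_y -92.43 w 50.26 F [-0.63  0.67  0.4 ] j [ 17.5  27.  -27.   -0.2 -36.1  70.2]
pics/w11f.png [np.float64(257.11), np.float64(277.21), np.float64(304.06), np.float64(322.86), np.float64(376.92), np.float64(381.21)]
```

Gap 27.3 → 22.7 → 18.8 px (~3.9 px/mm): the lid is moving. Keep going.

>>> carry_out(commands=[0, 0, 0, 0, 0, 0, 0, 0, 0, 0, 0, 0], grip=47)

```text
time_s: 18.55
tcp_pos: [0.5285, -0.0006, 0.0162]
ee_rot: [[0.999, -0.042, -0.001], [-0.042, -0.999, 0.001], [-0.001, -0.001, -1.0]]
wrist_force: [-1.3, -0.1, 0.0]
gripper_width: 0.544
```

```bash
python3 look.py w12; python3 gap.py pics/w12f.png
```

```text
18.55 [ 0.5285 -0.0006  0.0162] yaw_y -92.44 w 47.31 F [-1.27 -0.09  0.05] j [ 17.5  27.  -27.   -0.2 -36.1  70.2]
18.6 [ 0.5285 -0.0006  0.0162] yaw_y -92.43 w 47.57 F [-0.76 -0.33  0.61] j [ 17.5  27.  -27.   -0.2 -36.1  70.2]
pics/w12f.png [np.float64(259.21), np.float64(279.0), np.float64(305.55), np.float64(320.38), np.float64(374.31), np.float64(379.47)]
```

>>> carry_out(commands=[0, 0, 0, 0, 0, 0, 0, 0, 0, 0, 0, 0], grip=45)

```text
time_s: 18.85
tcp_pos: [0.5284, -0.0007, 0.0162]
ee_rot: [[0.999, -0.043, -0.001], [-0.043, -0.999, 0.001], [-0.001, -0.001, -1.0]]
wrist_force: [-0.9, -1.3, 0.2]
gripper_width: 0.524
```

```bash
python3 look.py w13; python3 gap.py pics/w13f.png
```

```text
18.85 [ 0.5284 -0.0007  0.0162] yaw_y -92.44 w 45.58 F [-0.85 -1.33  0.18] j [ 17.5  27.  -27.   -0.2 -36.1  70.2]
18.9 [ 0.5284 -0.0007  0.0162] yaw_y -92.44 w 45.7 F [-1.01 -0.68  0.12] j [ 17.5  27.  -27.   -0.2 -36.1  70.2]
pics/w13f.png [np.float64(260.1), np.float64(280.37), np.float64(306.79), np.float64(318.05), np.float64(372.22), np.float64(378.04)]
```

View pics/w13.png

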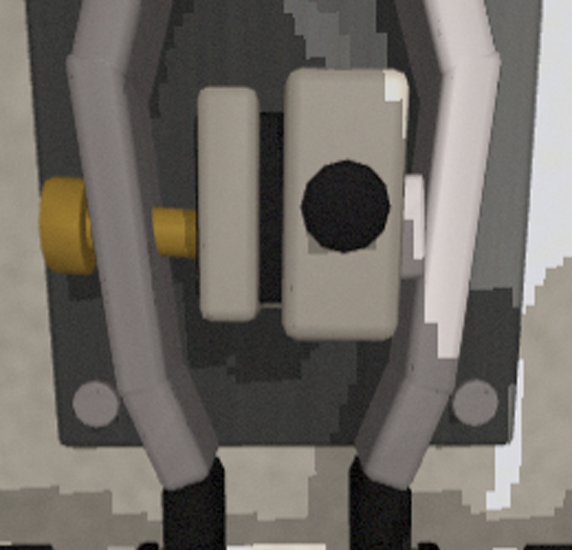

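Gap 11.3 px (≈2.9 mm), past mid-travel, case upright. Now 1 mm steps.

>>> carry_out(commands=[0, 0, 0, 0, 0, 0, 0, 0, 0, 0, 0, 0], grip=44)

```text
time_s: 19.15
tcp_pos: [0.5284, -0.0007, 0.0162]
ee_rot: [[0.999, -0.043, -0.001], [-0.043, -0.999, 0.001], [-0.002, -0.001, -1.0]]
wrist_force: [-1.3, -1.4, -0.0]
gripper_width: 0.507
```

```bash
python3 look.py w14; python3 gap.py pics/w14f.png
```

```text
19.15 [ 0.5284 -0.0007  0.0162] yaw_y -92.44 w 44.11 F [-1.32 -1.38 -0.03] j [ 17.5  27.  -27.   -0.2 -36.1  70.2]
19.2 [ 0.5284 -0.0007  0.0162] yaw_y -92.44 w 44.45 F [-0.96 -0.28 -0.  ] j [ 17.5  27.  -27.   -0.2 -36.1  70.2]
pics/w14f.png [np.float64(261.23), np.float64(280.81), np.float64(307.33), np.float64(316.79), np.float64(370.84), np.float64(377.15)]
```

>>> carry_out(commands=[0, 0, 0, 0, 0, 0, 0, 0, 0, 0, 0, 0], grip=43)

```text
time_s: 19.45
tcp_pos: [0.5284, -0.0007, 0.0162]
ee_rot: [[0.999, -0.043, -0.002], [-0.043, -0.999, 0.001], [-0.002, -0.001, -1.0]]
wrist_force: [-1.0, -1.0, 0.6]
gripper_width: 0.493
```

```bash
python3 look.py w15; python3 gap.py pics/w15f.png
```

```text
19.45 [ 0.5284 -0.0007  0.0162] yaw_y -92.44 w 42.92 F [-0.97 -1.03  0.6 ] j [ 17.5  27.  -27.   -0.2 -36.1  70.2]
19.5 [ 0.5284 -0.0007  0.0162] yaw_y -92.44 w 42.85 F [-0.7  -0.4   1.09] j [ 17.5  27.  -27.   -0.2 -36.1  70.2]
pics/w15f.png [np.float64(261.91), np.float64(281.39), np.float64(307.81), np.float64(315.41), np.float64(369.37), np.float64(376.36)]
```

Gap 7.6 px (≈2 mm), lag shrinking: past the peak.

>>> carry_out(commands=[0, 0, 0, 0, 0, 0, 0, 0, 0, 0, 0, 0], grip=42)

```text
time_s: 19.75
tcp_pos: [0.5283, -0.0007, 0.0162]
ee_rot: [[0.999, -0.043, -0.002], [-0.043, -0.999, 0.001], [-0.002, -0.001, -1.0]]
wrist_force: [-1.2, -0.1, 0.2]
gripper_width: 0.489
```

```bash
python3 look.py w16; python3 gap.py pics/w16f.png
```

```text
19.75 [ 0.5283 -0.0007  0.0162] yaw_y -92.44 w 42.55 F [-1.16 -0.11  0.24] j [ 17.5  27.  -27.   -0.2 -36.1  70.2]
19.8 [ 0.5284 -0.0007  0.0162] yaw_y -92.44 w 42.05 F [-0.89  0.32 -0.07] j [ 17.5  27.  -27.   -0.2 -36.1  70.2]
pics/w16f.png [np.float64(262.82), np.float64(282.45), np.float64(308.89), np.float64(314.27), np.float64(367.79), np.float64(375.64)]
```

>>> carry_out(commands=[0, 0, 0, 0, 0, 0, 0, 0, 0, 0, 0, 0], grip=41)

```text
time_s: 20.05
tcp_pos: [0.5284, -0.0006, 0.0162]
ee_rot: [[0.999, -0.042, -0.002], [-0.042, -0.999, 0.001], [-0.002, -0.001, -1.0]]
wrist_force: [-0.6, -0.0, -0.1]
gripper_width: 0.474
```

```bash
python3 look.py w17; python3 gap.py pics/w17f.png
```

```text
20.05 [ 0.5284 -0.0006  0.0162] yaw_y -92.43 w 41.27 F [-0.58 -0.03 -0.08] j [ 17.5  27.  -27.   -0.2 -36.1  70.2]
20.1 [ 0.5284 -0.0006  0.0162] yaw_y -92.43 w 40.85 F [-0.71 -0.21 -0.17] j [ 17.5  27.  -27.   -0.2 -36.1  70.2]
pics/w17f.png [np.float64(263.71), np.float64(286.8), np.float64(366.85), np.float64(375.22)]
```

View pics/w17.png

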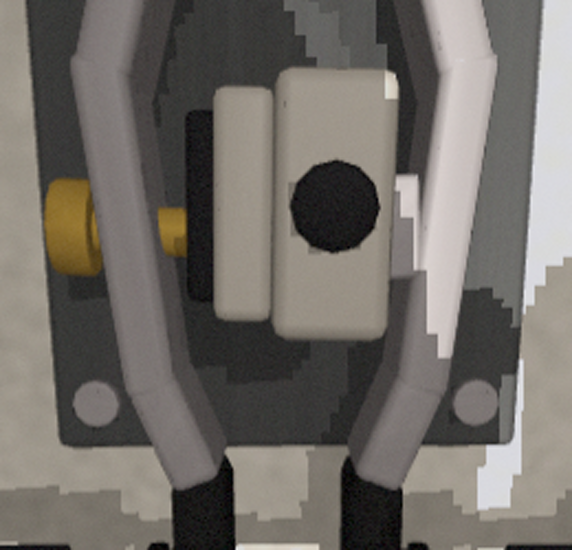

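The lid snapped shut: gap gone, total 80 px ≈ 21 mm. Stop and open gently.

>>> carry_out(commands=[0, 0, 0, 0, 0, 0, 0, 0, 0, 0, 0, 0], grip=48)

```text
time_s: 20.35
tcp_pos: [0.5285, -0.0005, 0.0162]
ee_rot: [[0.999, -0.042, -0.001], [-0.042, -0.999, 0.001], [-0.001, -0.001, -1.0]]
wrist_force: [-0.5, 0.5, -0.6]
gripper_width: 0.545
```

>>> carry_out(commands=[0, 0, 0, 0, 0, 0, 0, 0, 0, 0, 0, 0], grip=56)

```text
time_s: 20.6
tcp_pos: [0.5288, -0.0004, 0.0162]
ee_rot: [[0.999, -0.042, -0.001], [-0.042, -0.999, 0.001], [-0.001, -0.001, -1.0]]
wrist_force: [-0.8, 0.0, -0.0]
gripper_width: 0.628
```

>>> carry_out(commands=[0, 0, 0, 0, 0, 0, 0, 0, 0, 0, 0, 0], grip=64)

```text
time_s: 20.85
tcp_pos: [0.5292, -0.0003, 0.0162]
ee_rot: [[0.999, -0.042, 0.0], [-0.042, -0.999, 0.002], [0.0, -0.002, -1.0]]
wrist_force: [-0.0, 0.1, -1.5]
gripper_width: 0.723
```

>>> carry_out(commands=[0, 0, 0, 0, 0, 0, 0, 0, 0, 0, 0, 0, 0, 0, 0, 0, 0, 0, 0, 0, 0, 0, 0, 0], grip=87)

```text
time_s: 21.35
tcp_pos: [0.5302, -0.0001, 0.0166]
ee_rot: [[0.999, -0.042, 0.002], [-0.042, -0.999, 0.002], [0.002, -0.002, -1.0]]
wrist_force: [-0.5, 0.4, -0.0]
gripper_width: 0.987
```

```bash
python3 look.py w18; python3 gap.py pics/w18f.png
```

```text
21.35 [ 5.302e-01 -1.000e-04  1.660e-02] yaw_y -92.4 w 85.87 F [-0.51  0.37 -0.03] j [ 17.5  27.  -26.9  -0.1 -36.   70.2]
21.4 [ 5.302e-01 -1.000e-04  1.660e-02] yaw_y -92.39 w 86.2 F [ 0.11  0.04 -0.26] j [ 17.5  27.  -26.9  -0.1 -36.   70.2]
pics/w18f.png [np.float64(263.45), np.float64(273.32), np.float64(290.56), np.float64(371.38), np.float64(379.94)]
```

View pics/w18f.png

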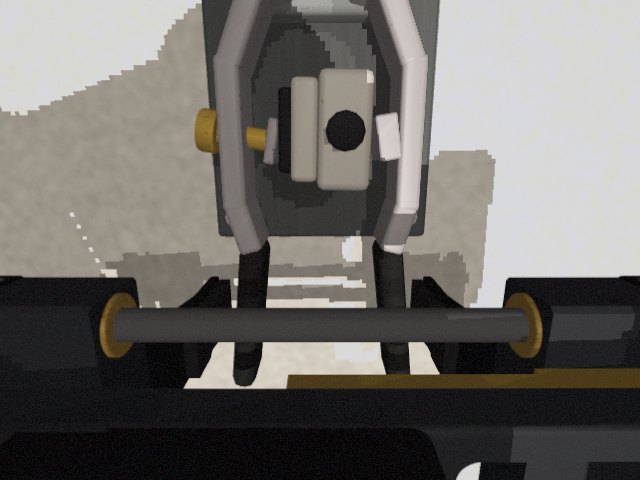

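Levers are open, the shut case stands free, and the fingers are clear of the grips. Retreat straight up.

>>> carry_out(commands=[0, 0, -8, 0, 0, 0, 0, 0, -15, 0, 0, 0, 0, 0, -25, 0, 0, 0, 0, 0, -35, 0, 0, 0, 0, 0, -40, 0, 0, 0])

```text
time_s: 22.02
tcp_pos: [0.5284, -0.0008, 0.1441]
ee_rot: [[0.999, -0.042, -0.002], [-0.042, -0.999, 0.001], [-0.002, -0.0, -1.0]]
wrist_force: [0.9, 0.4, 0.3]
gripper_width: 0.996
```

>>> carry_out(commands=[-20, 0, -40, 0, 0, 0, -30, 0, -20, 0, 0, 0, -30, 0, 0, 0, 0, 0, 0, 0, 0, 0, 0, 0, 0, 0, 0, 0, 0, 0])

```text
time_s: 22.65
tcp_pos: [0.4493, 0.0029, 0.216]
ee_rot: [[0.999, -0.041, 0.016], [-0.041, -0.999, 0.006], [0.016, -0.006, -1.0]]
wrist_force: [-0.8, -0.6, -0.3]
gripper_width: 1.002
```

```bash
python3 - <<'E'
from h import *
st()
a=capture('top')[:,:,::-1];cv2.imwrite('pics/t20.png',cv2.resize(a[170:300,250:380],(600,600),interpolation=cv2.INTER_CUBIC))
b=capture('scene')[:,:,::-1];cv2.imwrite('pics/s20.png',b);cv2.imwrite('pics/s20z.png',cv2.resize(b[220:345,250:370],(576,600),interpolation=cv2.INTER_CUBIC))
E
```

```text
22.65 [0.4493 0.0029 0.216 ] yaw_y -92.35 w 87.2 F [-0.75 -0.57 -0.28] j [ 21.2   4.5 -24.1   0.  -60.5  66.4]
```

View pics/t20.png

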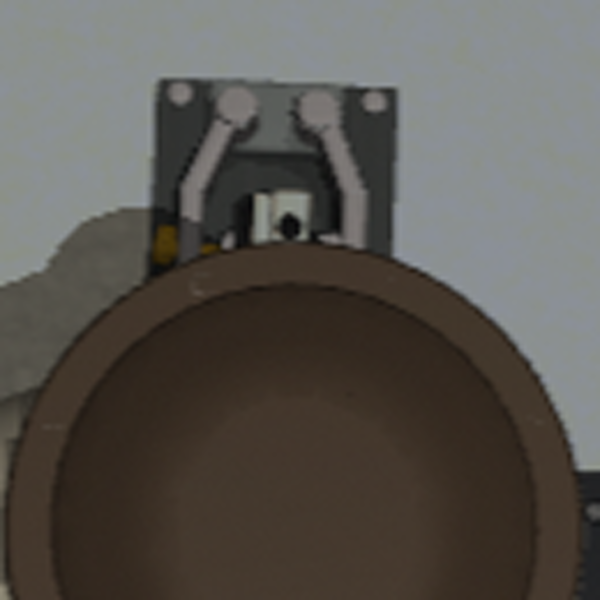

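View pics/s20z.png

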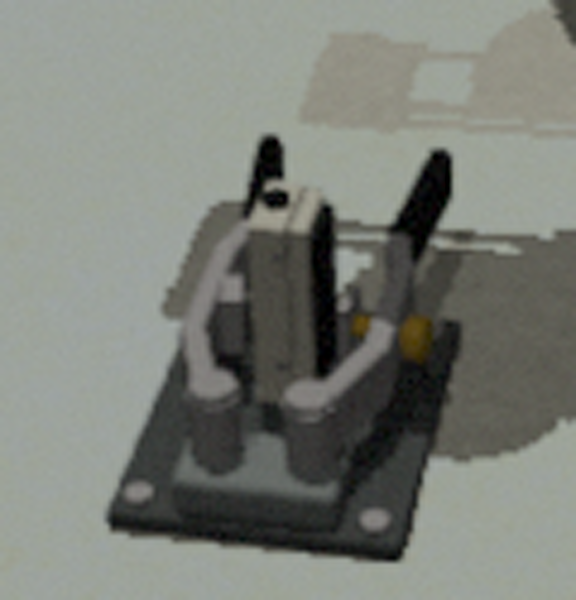

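View pics/s20.png

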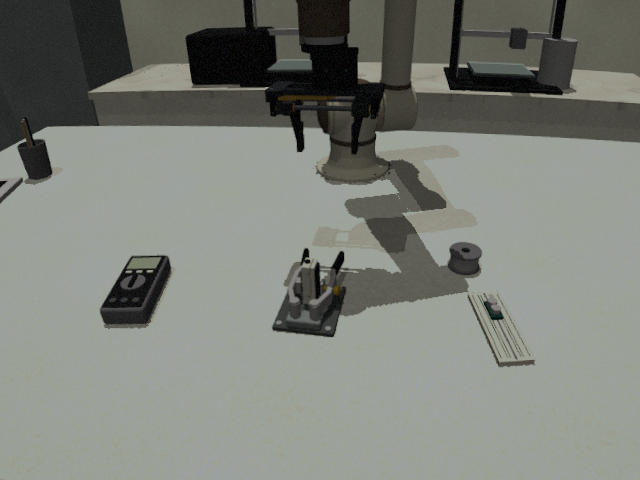

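The shut case stands upright between the open jaws (scene ~(311,280)), the bystanders have not moved, and the robot is clear.

```bash
python3 -c "
from station import *
print(finish_job())"
```

```text
the job is handed in; nothing more can be done
None
```

The case is standing upright and shut in the press, with the levers sprung open. I handed the job in at about 22.8 s of the 54 s allowed.

- **Placing:** I set the case on the press plate with its lid facing the screw foot, about 4.6 mm clear of each jaw, and let go of it.
- **Squeezing:** I closed the handles in small steps, down to 1 mm, and watched the lid gap in the wrist camera. It shrank from 27 px to 5 px, then vanished when I set the grip to 41 mm. The case then measured about 21 mm thick (80 px), the figure for a shut lid. I stopped there and opened slowly.
- **Last checks:** The pictures show the lid fully shut, the case upright, the levers open, the bystanders unmoved and the robot clear of everything.
- **Weaker evidence:** I inferred the click from the vanishing gap and a small change in how far the fingers lagged behind their setting. The wrist force cannot feel a symmetric squeeze, so the force at the handles was never measured. The wrist-camera fits ran about 1.5% off in scale and 1 to 1.5 mm from the top-camera fits, within tolerance.

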